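# Square a ceramic substrate into the corner of a squaring plate with a nudging tool

### The job

Take the nudging tool from its holder block and with its tip push the white ceramic plate gently over the squaring plate: first flat against the stop bar of the far fence, then along that fence against the bar of the left fence, pressing it lightly home (about 3 to 5 N) for half a second against each, so that it ends touching both bars squarely. Ceramic chips: never push it with more than about 12 N, never touch it with the fingers, and leave it flat on the deck. Then stand the tool back in its holder and let go, leaving the other things where they are.

Things in the scene. Friction and masses are not known exactly. Their poses are not given: they have to be found in the camera images.
- squaring_plate: Fixed aluminium plate on the worktop, 10 mm thick, reaching from -80 to +92 mm along its x and -95 to +107 mm along its y; origin on its underside, deck top 10 mm above it. Its x axis points away from the robot, turned by up to 0.35 rad either way; y to the left. Along its far and left edges stand two steel stop bars, 12 mm high, with their rails behind them.
- far_fence: Far fence: aluminium rail fixed on the deck, and before it a steel stop bar 12 x 100 x 12 mm firmly clamped by two screws. Origin on the deck at x = 60, y = 14 mm of the squaring plate, axes as its own. The bar's face (towards the robot) was clamped anywhere from 4 mm before to 4 mm behind this origin along x: the pose does not tell where; feel for it. Face spans y -50 to +50 mm from the origin.
- left_fence: Left fence: aluminium rail fixed on the deck, and before it a steel stop bar 85 x 12 x 12 mm firmly clamped by two screws. Origin on the deck at x = 7.5, y = 75 mm of the squaring plate, axes as its own. The bar's face (towards -y) was clamped anywhere from 4 mm before to 4 mm behind this origin along y: the pose does not tell where; feel for it. Face spans x -42 to +42 mm from the origin.
- substrate: Loose white polished ceramic plate 70 (its x) x 90 (its y) x 8 mm, 0.1 to 0.2 kg, 11 to 39 mm short of each stop bar, up to 0.2 rad askew. Origin: centre of its underside; home within 4 mm of (25, 30, 10) mm of the squaring plate, axes parallel. Friction about 0.35, slides at 0.3 to 1 N. If a corner meets a bar first it may jam askew: push behind the end that stands off to swing it flat.
- nudger: Nudging tool, about 102 mm long, 0.06 kg, standing upright in its holder. Origin at the centre of its lower end; z up along the tool. Round steel rod of 10 mm diameter with a white nylon tip from 0 to 47 mm, round collar of 20 mm diameter at 47 to 50 mm, black handle 22 (its x) x 16 (its y) x 50 mm from 50 to 100 mm; grip the handle across its 16 mm.
- nudger_tip (a point): Centre of the tool's lower end (same point as its origin).
- tool_holder: Fixed grey block 62 x 62 x 45 mm on the worktop, right or left of the squaring plate. Origin at the centre of its underside. One round hole in the middle of the top, 12 mm diameter, chamfered, 38 mm deep (floor 7 mm above the worktop).
- tool_holder_hole0 (a point): Centre of the hole's mouth, on the block's top, 45 mm above the worktop. With the tool standing in it, the tool's origin is 38 mm below this point.
- beaker: Bystander: glass beaker, 73 mm diameter, 90 mm high, on the other side of the squaring plate from the tool holder. Origin at the centre of its underside.
- timer: Bystander: white countdown timer lying flat, 72 x 68 x 19 mm. Origin at the centre of its underside.
- marker: Bystander: marker pen lying flat, 134 mm long. Origin under its middle.
- petri_dish: Bystander: petri dish, 59 mm diameter, 16 mm high. Origin at the centre of its underside.
- buffer_bottle: Bystander: plastic bottle, 55 mm diameter, 121 mm high. Origin at the centre of its underside.
- cuvette: Bystander: clear cuvette lying flat, 46 x 22 x 12 mm. Origin at the centre of its underside.
- tape: Bystander: roll of tape lying flat, 100 mm diameter, 18 mm high. Origin at the centre of its underside.
Things that resemble listed ones, but are neither listed nor needed, are in the scene too. There is more than one size of the nudger; the job needs the smaller.

How it is judged:
On the way, in this order (a step that is already met when the one before it is completed fails the run):
1. the tool is lifted out of its holder (height (world z) of nudger_tip above 0.05 m), for 0.1 s.
2. with the tool, the ceramic plate is pressed flat against the far fence's bar with more than 1.5 N (contact force between substrate and far_fence above 1.5 N and contact force between nudger and substrate above 1.5 N and x of far_bar_c0 in the frame of substrate below 0.0425 m and angle between the x axis of substrate and the x axis of squaring_plate, either way round below 0.02 rad), for 0.2 s.
3. with the tool, the ceramic plate is pressed flat against the left fence's bar with more than 1.5 N, still within about 6 mm of the far one (contact force between substrate and left_fence above 1.5 N and contact force between nudger and substrate above 1.5 N and x of far_bar_c0 in the frame of substrate below 0.047 m and y of left_bar_c0 in the frame of substrate below 0.0525 m and angle between the x axis of substrate and the x axis of squaring_plate, either way round below 0.02 rad), for 0.2 s.
At the end, for the whole second after the job is handed in: The ceramic plate lies flat and still on the deck with its far and left edges within 1.5 mm of the stop bars' faces and parallel to them within 0.02 rad; the tool stands released in its holder hole (tip within 5 mm of the hole's axis, at least 34 mm deep, leaning less than 0.2 rad) (x of far_bar_c0 in the frame of substrate below 0.0425 m and y of left_bar_c0 in the frame of substrate below 0.0525 m and angle between the x axis of substrate and the x axis of squaring_plate, either way round below 0.02 rad and angle between substrate's own z axis and vertical below 0.05 rad and linear speed of substrate below 0.01 m/s and horizontal distance between nudger_tip and tool_holder_hole0 below 0.005 m and z of nudger_tip in the frame of tool_holder_hole0 below -0.034 m and angle between nudger's own z axis and vertical below 0.2 rad and linear speed of nudger below 0.02 m/s); the robot touches nothing.
It fails at once if the tool pushes the ceramic plate with more than 12 N (contact force between nudger and substrate above 12 N).
It fails at once if the fingers touch the ceramic plate (contact force between the fingers and substrate above 0.3 N).
It fails at once if the ceramic plate is tipped or leaves the deck (angle between substrate's own z axis and vertical above 0.15 rad or height (world z) of substrate below 0.005 m or height (world z) of substrate above 0.022 m).
It fails at once if a bystander is moved by more than 20 mm (distance of any of beaker, timer, marker, petri_dish, buffer_bottle, cuvette, tape from where it was at the start of the episode above 0.02 m).
It also fails if it takes over 72 s, if anything falls off the work surface, if the arm or the gripper's body presses on something with over 40 N, if the wrist force passes 120 N, or if a joint passes its speed limit or range.

### The arm

A 6-joint arm with a two-finger parallel gripper is mounted at the origin on a cart in front of the work surface, level with it; the furniture and walls round the work are solid. World frame = base frame: x ahead of the robot, y to its left, z up, the work surface at z = 0. Lengths are in m, angles in rad, forces in N, time in s.
With the tool pointing down it reaches from about 0.375 to 0.975 m from the base axis. Payload 3.8 kg.
Tool frame: the origin (TCP) lies midway between the tips of the shut fingers; the grasp point (between the pads) lies 19 mm behind it; z points along the fingers, y is the line along which they close (so a half turn about z gives the same grasp; the last joint's range is limited). The gripper opens to 85 mm and grips with 20 to 120 N. Pads are 22 mm wide; open, the fingers measure 114 mm over their backs; the gripper's body (76 mm by 85 mm) begins 54 mm behind the grasp point. The pads swing forward as they close: fully open they stand 13 mm farther back than shut.
Start: joints at [1.251, 0.264, 1.604, -0, 1.274, -0.037], TCP at [0.188, 0.648, 0.198] pointing down, gripper open.
Joint ranges: [-2.63, 2.63], [-0.94, 2.18], [0.31, 2.57], [-1.31, 4.45], [0, 2.66], [-2.55, 2.55]. Speed limits (rad/s): [2.57, 2.57, 3.14, 3.14, 3.14, 3.14].

### API

Orientations are given as a rotation vector (axis times angle).
In Python, from workcell import status, read_camera, workorder, masks_of gives the robot as it stands.
- The arm moves only by the tool drive_tool, never from a script. Its argument "rows" is a list of rows, each a list of 7 numbers: the turn, a rotation vector about the tool's x, y, z in degrees, then the shift along the tool's x, y, z in m, then the opening, from 0 (shut) to 1 (fully open). In form: [[ax, ay, az, tx, ty, tz, claw], ...]. A call has 1 to 8 rows; each row shifts and turns the commanded pose from where the row before left it, along the tool's axes as they then stand; what a row does not reach is not made up. A row lasts 1/12 s, in which the tool goes at most 41.7 mm and 7.16 degrees, less where a joint would pass 70% of its speed; a pose out of reach is approached as far as the arm can. A call is refused whole if a number of a shift passes 0.0417 or a number of a turn 7.16, either way. A call with a gripper value outside its range is refused whole. The fingers move at their own pace and stop on an object; "force" is the grip in N (left out, the last holds). Time passes only in rows, so rows that do not move let the fingers close. It gives the time, the measured TCP pose, the force, the opening and the grip force at its end, in the units of the state.
- status.read_state(): the state, without advancing time (a new reading comes with each control period).
- read_camera(name): name is "scene" or "top" or "wrist"; returns a dict with "color" (384x512x3 uint8, red, green, blue), "intrinsics" (3x3 intrinsics, pixels), "D" ([k1, k2, p1, p2, k3] as OpenCV has them; the pictures are not rectified), "world_from_camera" (4x4, takes a point from camera to world coordinates); the wrist camera has in their place "mount" (4x4, takes a point from camera to tool coordinates, whose origin is the TCP and whose axes are the flange's). Camera axes: x right, y up, looking along -z (the intrinsics and any distortion apply to the point x, -y, -z); pixel columns grow to the right and rows downward; lengths in m; the calibration is good to about 2 mm. A picture is of the moment at which its call begins: read the wrist's pose just before it. There is no depth.
- workorder.finish_job(): hands the job in; it is judged then, once.
Trained networks look in a picture, given as the dict that the camera call returned (one of the last four; its "shot" number tells which), for a name from the list of things; names that differ only in an ending like _2 or _b are one class to them, and where a whole thing is asked for, a point or a joint stands for the part that bears it (a point fixed in the world has none). Each returns a list of dicts, best first, with "score" (0 to 1); they miss things now and then, are a little off and sometimes report something else, mostly with a low value. They report only what shows in the picture. A call takes as long as a camera call. They do not tell look-alikes from the thing itself.
- masks_of(picture, name): "mask" (384x512 bool, what is visible of it) and "bbox" ([left, top, right, bottom] in pixels, round what is visible of it).
The state is a dict: "time": time; "q": joint angles; "joint_vel": joint speeds; "joint_torque": joint torques, N m; "tool_pos": TCP position; "tcp_rot": TCP orientation; "wrist_force": force on the tool from outside, world axes, zero at the start; "torque": the same for the moment, N m; "width": opening from 0.0 (shut) to 1.0 (fully open); "grip_force": force on a finger pad.
Only numpy, scipy, OpenCV 4.12 (cv2) and the standard library are available. Lean on these libraries where they do the work, as an engineer would, in place of code of your own. Each camera call takes 0.05 s, during which the arm holds its last target. There are 200 camera calls.

## Working session

There is one attempt and no reset: what is moved stays moved. The work goes in short steps, Python scripts to look and compute and a tool call to move; the robot and the scene stay as the last step left them, time stands still between calls to the robot, and variables do not carry over. Pictures are saved under pics/ and viewed, at most 10 in all, crops included, and the job is handed in when it is done.

Besides the shell and the picture viewer there is one more tool, called after ">>>" by a JSON object that holds its "name" and its "arguments", one argument or row to a line. drive_tool: Moves the arm, as the interface text tells. Its arguments: {"type":"object","properties":{"rows":{"type":"array"},"force":{"type":"number"}},"required":["rows"]}

```bash
ls; mkdir -p pics; cat > h.py <<'E'
import numpy as np, cv2, os
from scipy.spatial.transform import Rotation as R
from workcell import status, read_camera, workorder, masks_of
def W(p):
    return p["world_from_camera"]
def pix2z(p,uv,z,T=None):
    T=p["world_from_camera"] if T is None else T
    uv=np.array(uv,float).reshape(-1,1,2)
    n=cv2.undistortPoints(uv,np.array(p["intrinsics"]),np.array(p["D"]))[:,0]
    d=np.c_[n[:,0],-n[:,1],-np.ones(len(n))]@np.array(T)[:3,:3].T
    o=np.array(T)[:3,3]
    return o+d*((z-o[2])/d[:,2])[:,None]
def proj(p,X,T=None):
    T=np.array(p["world_from_camera"] if T is None else T)
    X=(np.atleast_2d(X)-T[:3,3])@T[:3,:3]
    X=X*[1,-1,-1]
    return cv2.projectPoints(X,np.zeros(3),np.zeros(3),np.array(p["intrinsics"]),np.array(p["D"]))[0][:,0]
def wristT(p,s):
    T=np.eye(4);T[:3,:3]=R.from_rotvec(s["tcp_rot"]).as_matrix();T[:3,3]=s["tool_pos"]
    return T@np.array(p["mount"])
def save(n,im): cv2.imwrite("pics/"+n,im[...,::-1])
E
python3 - <<'E'
from h import *
s=status.read_state();print(s)
for n in("top","scene"):
    p=read_camera(n)
    print(n,np.round(p["world_from_camera"],3).tolist(),np.round(p["intrinsics"],1).tolist(),np.round(p["D"],3))
    save(n+"0.png",cv2.resize(p["color"],(800,600),interpolation=cv2.INTER_CUBIC))
    for k in "squaring_plate far_fence left_fence substrate nudger tool_holder beaker buffer_bottle".split():
        for d in masks_of(p,k)[:3]: print(k,round(d["score"],2),d["bbox"])
E
```

```text
pics
{'time': 0.0, 'q': array([ 1.25112226e+00,  2.64791989e-01,  1.60540539e+00,  4.33148369e-07,
        1.27370749e+00, -3.69019762e-02]), 'joint_vel': array([ 0.00115651, -0.00139884,  0.00059024, -0.00069276, -0.00023237,
        0.00089399]), 'joint_torque': array([-5.03924657e-04, -5.15113735e+01, -3.67311788e+01, -1.75900336e-04,
        1.31862643e-02,  1.85702334e-06]), 'tool_pos': array([0.1880801 , 0.64740522, 0.19631901]), 'tcp_rot': array([-0.44264105, -3.10983627,  0.00357386]), 'wrist_force': array([-0.13660173, -0.62397848, -0.31066367]), 'torque': array([-0.00569204, -0.03083986, -0.0435964 ]), 'grip_force': 0.0, 'width': 1.002528035023941}
top [[-0.021, 0.979, -0.201, 0.238], [-1.0, -0.019, 0.01, -0.041], [0.006, 0.201, 0.98, 1.469], [0.0, 0.0, 0.0, 1.0]] [[482.9, 0.0, 258.0], [0.0, 482.9, 187.9], [0.0, 0.0, 1.0]] [0.007 0.    0.    0.    0.   ]
squaring_plate 0.84 [198.6, 146.5, 266.2, 199.0]
squaring_plate 0.22 [334.3, 195.9, 340.5, 204.0]
left_fence 0.68 [197.5, 155.2, 211.9, 181.1]
left_fence 0.66 [335.4, 194.8, 341.0, 197.1]
substrate 0.55 [219.9, 161.9, 250.9
[... 321 characters left out ...]
-0.719, -1.15], [-0.012, 0.811, 0.585, 0.958], [0.0, 0.0, 0.0, 1.0]] [[438.0, 0.0, 248.2], [0.0, 438.0, 191.2], [0.0, 0.0, 1.0]] [0.011 0.    0.    0.    0.   ]
squaring_plate 0.62 [220.8, 174.6, 286.8, 215.9]
squaring_plate 0.27 [242.8, 280.5, 260.5, 285.1]
far_fence 0.54 [259.2, 175.2, 276.6, 193.8]
left_fence 0.63 [178.8, 183.8, 195.2, 197.8]
substrate 0.66 [240.0, 179.8, 264.7, 199.8]
nudger 0.79 [237.8, 231.6, 246.4, 266.4]
nudger 0.52 [264.6, 224.2, 271.1, 240.8]
tool_holder 0.84 [258.1, 235.8, 280.7, 260.2]
tool_holder 0.74 [285.9, 213.7, 316.9, 238.5]
tool_holder 0.73 [232.8, 170.9, 253.3, 182.0]
beaker 0.81 [185.6, 140.6, 202.0, 171.1]
buffer_bottle 0.52 [203.1, 124.5, 217.5, 154.7]
```

View pics/top0.png

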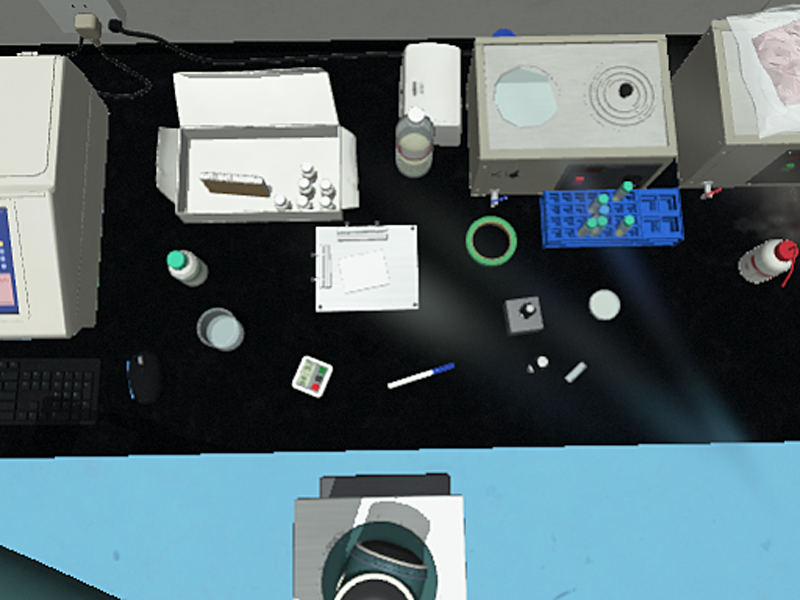

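View pics/scene0.png

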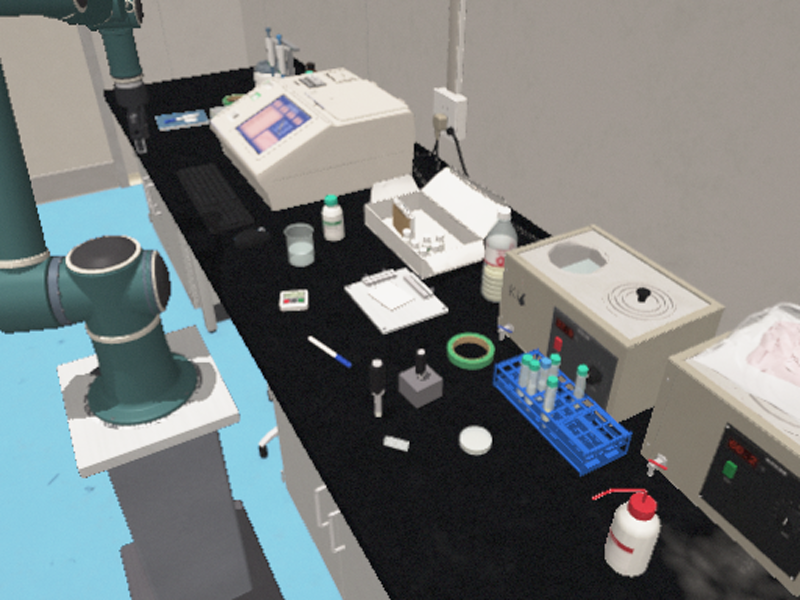

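The top view shows the squaring plate at (367,267), the ceramic plate at (363,272) and the holder with a tool at (525,313). Candidates for the nudger (800x600 picture pixels):
- The tool in the grey block, at top (527,312) and scene (420,360).
- A bigger one standing free on the bench, at top (540,362) and scene (377,385).

I choose the smaller one in the block and check it in a crop below.

```bash
python3 - <<'E'
from h import *
p=read_camera("scene"); t=read_camera("top")
save("crop1.png",cv2.resize(p["color"][215:280,225:300],(750,650),interpolation=cv2.INTER_CUBIC)[:600])
k=1.5625
for n,uv,z in [("holder",(523,317),.045),("tooltop",(529,309),.107),("platectr",(367,267),.01),("sub",(363,272),.018),("big",(543,362),.12),("tape",(491,241),.018),("bottle",(182,262),.1),("beaker",(217,322),.09),("bl",(316,311),.01),("br",(419,309),.01),("tr",(417,226),.01),("tl",(316,227),.01),("boxfront",(180,221),.05),("tallbottle",(415,117),.2)]:
    print(n,pix2z(t,np.array(uv)/k,z).round(3)[0])
g=pix2z(p,np.array((377,414))/k,0); print("big base scene",g.round(3))
print(pix2z(p,np.array((420,400))/k,0))
E
```

```text
holder [ 0.48  -0.285  0.045]
tooltop [ 0.484 -0.286  0.107]
platectr [0.593 0.014 0.01 ]
sub [0.581 0.022 0.018]
big [ 0.385 -0.303  0.12 ]
tape [ 0.64  -0.233  0.018]
bottle [0.587 0.355 0.1  ]
beaker [0.474 0.289 0.09 ]
bl [0.506 0.115 0.01 ]
br [ 0.506 -0.087  0.01 ]
tr [ 0.676 -0.087  0.01 ]
tl [0.678 0.116 0.01 ]
boxfront [0.683 0.377 0.05 ]
tallbottle [ 0.823 -0.082  0.2  ]
big base scene [[ 0.383 -0.3    0.   ]]
[[ 0.47487916 -0.30718344  0.        ]]
```

View pics/crop1.png

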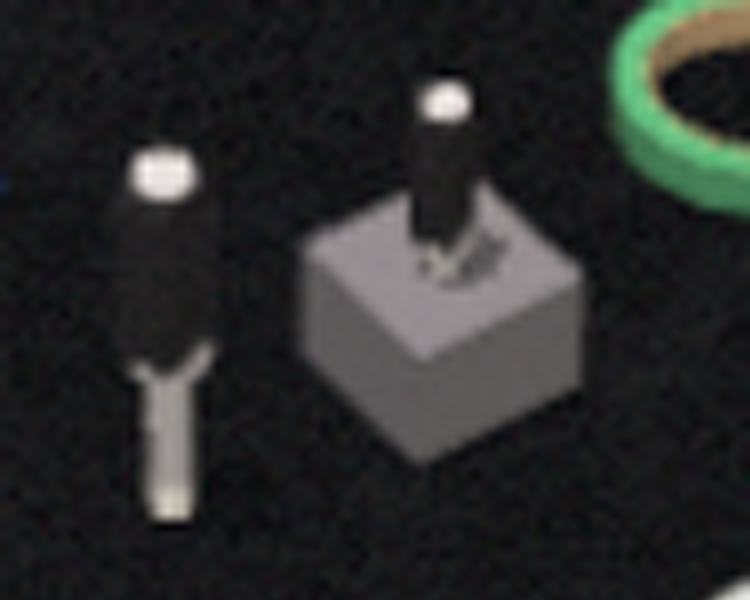

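The crop confirms it: the small tool stands in the grey block at crop (445,170), and the larger free-standing one is at (165,330). I'll use the small one. Next I move over the squaring plate to look.

>>> {"name": "drive_tool", "arguments": {
  "rows": [
    [0, 0, -4.05, 0, 0, -0.033, 1],
    [0, 0, -4.05, 0, 0, -0.033, 1],
    [0, 0, -4.05, 0, 0, -0.034, 1],
    [0, 0, -4.05, 0, 0, -0.034, 1],
    [0, 0, 0, -0.0181, -0.0314, 0, 1],
    [0, 0, 0, -0.0181, -0.0314, 0, 1],
    [0, 0, 0, -0.0181, -0.0314, 0, 1],
    [0, 0, 0, -0.0181, -0.0314, 0, 1]
  ]
}}

```text
time: 1.67
tool_pos: [0.2612, 0.5214, 0.332]
tcp_rot: [-0.001, 3.141, 0.001]
wrist_force: [0.5, 0.1, -0.0]
width: 0.998
grip_force: 0.0
```

>>> {"name": "drive_tool", "arguments": {
  "rows": [
    [0, 0, 0, -0.0181, -0.0314, 0, 1],
    [0, 0, 0, -0.0181, -0.0314, 0, 1],
    [0, 0, 0, -0.0181, -0.0314, 0, 1],
    [0, 0, 0, -0.0181, -0.0314, 0, 1],
    [0, 0, 0, -0.0181, -0.0314, 0, 1],
    [0, 0, 0, -0.0181, -0.0314, 0, 1],
    [0, 0, 0, -0.0181, -0.0314, 0, 1],
    [0, 0, 0, -0.0181, -0.0314, 0, 1]
  ]
}}

```text
time: 2.33
tool_pos: [0.4061, 0.2697, 0.332]
tcp_rot: [-0.0, 3.141, 0.001]
wrist_force: [-0.1, 0.2, -0.1]
width: 1.001
grip_force: 0.0
```

>>> {"name": "drive_tool", "arguments": {
  "rows": [
    [0, 0, 0, -0.0181, -0.0314, 0, 1],
    [0, 0, 0, -0.0181, -0.0314, 0, 1],
    [0, 0, 0, -0.0181, -0.0314, 0, 1],
    [0, 0, 0, -0.0181, -0.0314, 0, 1],
    [0, 0, 0, -0.0181, -0.0314, 0, 1],
    [0, 0, 0, -0.0181, -0.0314, 0, 1],
    [0, 0, 0, -0.0181, -0.0314, 0, 1],
    [0, 0, 0, -0.0181, -0.0314, 0, 1]
  ]
}}

```text
time: 3.0
tool_pos: [0.5509, 0.0184, 0.332]
tcp_rot: [0.0, 3.141, 0.0]
wrist_force: [-0.0, 0.4, 0.1]
width: 0.999
grip_force: 0.0
```

```bash
python3 - <<'E'
from h import *
s=status.read_state();print(s["time"],s["tool_pos"],s["tcp_rot"],s["wrist_force"])
p=read_camera("wrist");print(np.round(p["mount"],3).tolist(),np.round(p["intrinsics"],1).tolist(),p["D"])
T=wristT(p,s);print(proj(p,[[.593,.014,.01],[.48,-.285,.045]],T))
np.savez("w1.npz",T=T,**{k:np.array(p[k]) for k in("color","intrinsics","D")})
save("w1.png",cv2.resize(p["color"],(800,600),interpolation=cv2.INTER_CUBIC))
for k in "squaring_plate far_fence left_fence substrate nudger tool_holder".split():
    for d in masks_of(p,k)[:2]: print(k,round(d["score"],2),d["bbox"])
E
```

```text
3.0 [0.55089537 0.01838662 0.33195918] [4.91346527e-04 3.14090770e+00 1.87962481e-04] [-0.00181918  0.36096419  0.05244154]
[[0.001, 0.959, 0.285, 0.073], [1.0, -0.001, 0.001, -0.001], [0.001, 0.285, -0.959, -0.176], [0.0, 0.0, 0.0, 1.0]] [[268.3, 0.0, 256.3], [0.0, 268.3, 194.5], [0.0, 0.0, 1.0]] [0.00206498 0.         0.         0.         0.        ]
[[254.54429876 177.53042113]
 [ 73.65488539 115.47385781]]
squaring_plate 0.63 [199.8, 132.4, 315.9, 225.4]
far_fence 0.66 [234.3, 206.8, 286.4, 223.7]
left_fence 0.89 [294.2, 157.6, 316.8, 202.0]
substrate 0.73 [233.6, 151.9, 284.7, 196.4]
substrate 0.48 [199.4, 131.2, 314.6, 226.1]
nudger 0.86 [39.1, 112.9, 79.6, 126.5]
nudger 0.68 [0.0, 19.3, 72.5, 62.5]
tool_holder 0.94 [49.2, 99.0, 110.6, 139.9]
```

View pics/w1.png

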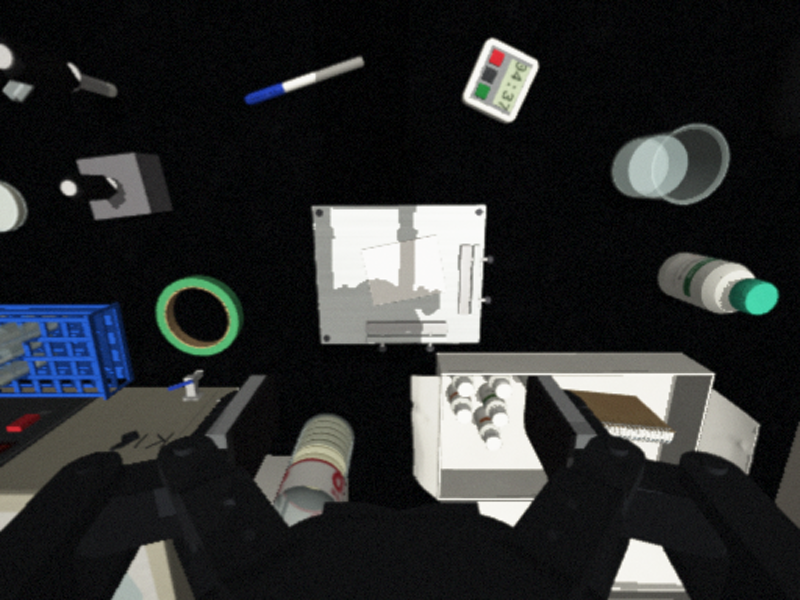

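The wrist view shows the squaring plate with corners (312,205), (486,205), (479,344) and (321,344), the ceramic at about (405,270), and the far and left bars at (405,328) and (468,280). The holder is at (120,187). Next I move above the holder to see the handle's yaw.

>>> {"name": "drive_tool", "arguments": {
  "rows": [
    [0, 0, 0, 0.0076, -0.0379, 0.0115, 1],
    [0, 0, 0, 0.0076, -0.0379, 0.0115, 1],
    [0, 0, 0, 0.0076, -0.0379, 0.0115, 1],
    [0, 0, 0, 0.0076, -0.0379, 0.0115, 1],
    [0, 0, 0, 0.0076, -0.0379, 0.0115, 1],
    [0, 0, 0, 0.0076, -0.0379, 0.0115, 1],
    [0, 0, 0, 0.0076, -0.0379, 0.0115, 1],
    [0, 0, 0, 0.0076, -0.0379, 0.0115, 1]
  ]
}}

```text
time: 4.02
tool_pos: [0.4894, -0.2832, 0.2398]
tcp_rot: [-0.004, 3.14, -0.001]
wrist_force: [0.3, -0.2, 0.1]
width: 0.994
grip_force: 0.0
```

>>> {"name": "drive_tool", "arguments": {
  "rows": [
    [0, 0, 0, 0, 0, 0, 0.6],
    [0, 0, 0, 0, 0, 0, 0.6],
    [0, 0, 0, 0, 0, 0, 0.6],
    [0, 0, 0, 0, 0, 0, 0.6]
  ]
}}

```text
time: 4.35
tool_pos: [0.4903, -0.2815, 0.2405]
tcp_rot: [-0.003, 3.14, -0.0]
wrist_force: [0.0, 0.4, 0.9]
width: 0.6
grip_force: 0.0
```

```bash
python3 - <<'E'
from h import *
s=status.read_state();print(s["time"],s["tool_pos"],s["tcp_rot"],s["width"])
p=read_camera("wrist")
T=wristT(p,s)
print(proj(p,[[.484,-.286,.109],[.482,-.286,.045]],T))
np.savez("w2.npz",T=T,**{k:np.array(p[k]) for k in("color","intrinsics","D")})
for k in "nudger tool_holder".split():
    for d in masks_of(p,k)[:2]: print(k,round(d["score"],2),d["bbox"])
c=np.int32(proj(p,[[.483,-.286,.07]],T)[0]);print(c)
u,v=np.clip(c-[64,48],0,None);print(u,v)
save("w2.png",cv2.resize(p["color"][v:v+96,u:u+128],(800,600),interpolation=cv2.INTER_CUBIC))
w=dict(np.load("w1.npz")); 
g=np.float32([[312,205],[486,205],[479,344],[321,344]])/1.5625
gr=cv2.cvtColor(w["color"],cv2.COLOR_RGB2GRAY)
c=cv2.cornerSubPix(gr,g.reshape(-1,1,2).copy(),(4,4),(-1,-1),(3,50,.01))[:,0]
P=pix2z(w,c,.01,w["T"]);print(c-g,P.round(4))
q=np.float32([[361,248],[437,235],[445,292],[374,306]])/1.5625
c=cv2.cornerSubPix(gr,q.reshape(-1,1,2).copy(),(3,3),(-1,-1),(3,50,.01))[:,0]
print(c-q,pix2z(w,q,.018,w["T"]).round(4),pix2z(w,c,.018,w["T"]).round(4))
save("w1c.png",cv2.resize(w["color"][120:240,190:330],(700,600),interpolation=cv2.INTER_CUBIC))
E
```

```text
4.35 [ 0.49033326 -0.2814523   0.24051372] [-3.23814730e-03  3.14039063e+00 -2.17664100e-04] 0.599563083957441
[[253.23893963 173.65197324]
 [253.78928748 162.54715174]]
nudger 0.95 [225.8, 59.7, 251.6, 100.4]
nudger 0.58 [246.2, 160.2, 264.7, 184.4]
tool_holder 0.82 [229.4, 137.7, 277.4, 189.9]
[253 166]
189 118
[[-0.6572876   0.42330933]
 [-0.5855408  -0.22387695]
 [-0.45205688 -1.5170135 ]
 [-0.04745483 -0.5883484 ]] [[ 0.5079 -0.0864  0.01  ]
 [ 0.5067  0.1153  0.01  ]
 [ 0.6767  0.1165  0.01  ]
 [ 0.6789 -0.0841  0.01  ]]
[[ 1.2070923   0.7039032 ]
 [-0.77511597 -0.6706238 ]
 [ 0.          0.        ]
 [-0.8550415  -0.8253937 ]] [[ 0.5559 -0.029   0.018 ]
 [ 0.5406  0.0598  0.018 ]
 [ 0.6092  0.0712  0.018 ]
 [ 0.627  -0.015   0.018 ]] [[ 0.5572 -0.0268  0.018 ]
 [ 0.5394  0.0584  0.018 ]
 [ 0.6092  0.0712  0.018 ]
 [ 0.6253 -0.0166  0.018 ]]
```

View pics/w2.png

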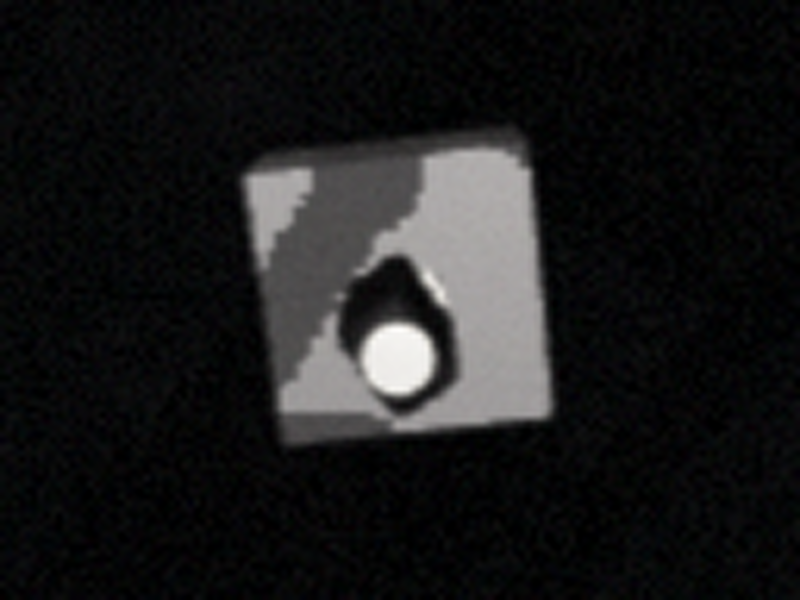

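View pics/w1c.png

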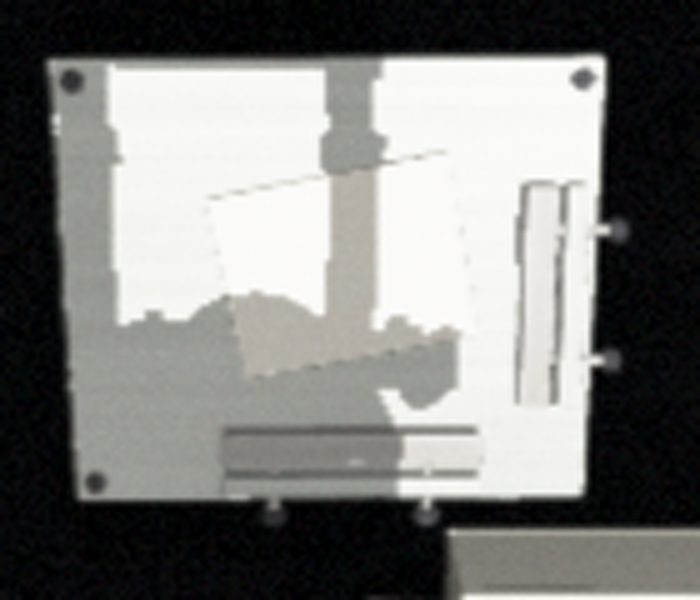

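The holder crop shows the white cap at (398,358) and the handle turned about 45° relative to the image. The plate crop shows the ceramic's corners at (210,198), (445,152), (472,335) and (250,378), with both bars visible. I'll go lower for a sharper look at the handle's yaw.

>>> {"name": "drive_tool", "arguments": {
  "rows": [
    [0, 0, 0, 0, 0, 0.03, 1],
    [0, 0, 0, 0, 0, 0.03, 1],
    [0, 0, 0, 0, 0, 0.02, 1],
    [0, 0, 0, 0, 0, 0, 1],
    [0, 0, 0, 0, 0, 0, 1]
  ]
}}

```text
time: 4.92
tool_pos: [0.489, -0.2817, 0.1589]
tcp_rot: [0.002, -3.139, -0.002]
wrist_force: [1.4, -0.3, -0.9]
width: 0.999
grip_force: 0.0
```

```bash
cat > fit.py <<'E'
from h import *
from scipy.optimize import minimize
s=status.read_state();print(s["time"],s["tool_pos"],s["tcp_rot"],s["width"])
p=read_camera("wrist");T=wristT(p,s)
g=cv2.GaussianBlur(cv2.cvtColor(p["color"],cv2.COLOR_RGB2GRAY),(0,0),.7)
w=dict(np.load("w2.npz")); X0=pix2z(w,[[189+398/6.25,118+358/6.25]],.109,w["T"])[0];print("cap",X0)
c=proj(p,[X0],T)[0]; u,v=np.int32(c-[48,48]); S=6
crop=cv2.resize(p["color"][v:v+84,u:u+96],None,fx=S,fy=S,interpolation=cv2.INTER_CUBIC)
crop=np.uint8(255*(crop/255.)**.5)
gr=cv2.cvtColor(p["color"],cv2.COLOR_RGB2GRAY)[v:v+84,u:u+96]
big=cv2.resize(gr,None,fx=S,fy=S,interpolation=cv2.INTER_CUBIC)
m=masks_of(p,"nudger");print([(round(d["score"],2),d["bbox"]) for d in m])
def poly(q,r=.003):
    x,y,a=q[:3]; pts=[]
    ang=np.linspace(0,2*np.pi,25)
    for sx in(-1,1):
        for sy in(-1,1):
            for t in ang: pts.append((sx*(.011-r)+r*np.cos(t),sy*(.008-r)+r*np.sin(t)))
    pts=np.array(pts)@np.array([[np.cos(a),np.sin(a)],[-np.sin(a),np.cos(a)]])+[x,y]
    P=np.r_[np.c_[pts,np.full(len(pts),.057)],np.c_[pts,np.full(len(pts),.107)]]
    px=(proj(p,P,T)-[u,v]+.5)*S
    return cv2.convexHull(np.float32(px))
dark=(big<38).astype(np.uint8)
cap=np.uint8(big>150)
best=[]
for r in(.002,.004,.006):
  for a in np.radians(np.arange(0,180,7.5)):
    def f(q):
        im=np.zeros_like(big);cv2.fillConvexPoly(im,np.int32(poly((q[0],q[1],q[2]),r)),1)
        ring=cv2.dilate(im,np.ones((25,25)))
        return -np.mean(dark[im>0])+np.mean(dark[(ring>0)&(im==0)])
    o=minimize(f,[X0[0],X0[1],a],method="Nelder-Mead",options=dict(initial_simplex=np.array([X0[0],X0[1],a])+np.array([[0,0,0],[.002,0,0],[0,.002,0],[0,0,.1]])))
    best.append((o.fun,r,np.degrees(o.x[2])%180,*o.x[:2]))
best.sort();print(np.round(best[:8],4))
b=best[0]
cv2.polylines(crop,[np.int32(poly((b[3],b[4],np.radians(b[2])),b[1]))],True,(255,0,0),1)
save("w3.png",crop)
# holder edge yaw from block top
E
python3 fit.py
```

```text
4.9167 [ 0.48899437 -0.28172314  0.15886087] [ 1.98602839e-03 -3.13939780e+00 -2.31582792e-03] 0.9994384851724772
cap [ 0.48594749 -0.28665549  0.109     ]
[(0.69, [240.4, 172.5, 266.5, 207.2])]
[[-4.326000e-01  4.000000e-03  8.810640e+01  4.835000e-01 -2.868000e-01]
 [-4.282000e-01  4.000000e-03  9.123530e+01  4.835000e-01 -2.868000e-01]
 [-4.268000e-01  2.000000e-03  8.224470e+01  4.829000e-01 -2.870000e-01]
 [-4.264000e-01  2.000000e-03  8.106870e+01  4.825000e-01 -2.869000e-01]
 [-4.262000e-01  2.000000e-03  8.175980e+01  4.828000e-01 -2.869000e-01]
 [-4.245000e-01  6.000000e-03  9.823170e+01  4.805000e-01 -2.870000e-01]
 [-4.240000e-01  6.000000e-03  1.044348e+02  4.807000e-01 -2.868000e-01]
 [-4.240000e-01  4.000000e-03  7.253810e+01  4.829000e-01 -2.868000e-01]]
```

View pics/w3.png

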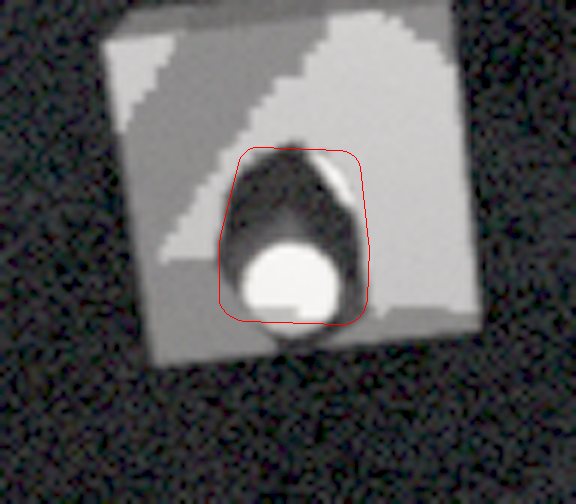

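The crop shows the bright collar sliver from (310,150) to (352,205). It lies beside a 16 mm face of the handle, so the closing direction is the normal to that chord. The automatic fit (red outline) is wrong, so I take the chord instead.

```bash
python3 - <<'E'
from h import *
s=status.read_state();p=read_camera("wrist");T=wristT(p,s)
w=dict(np.load("w2.npz")); X0=pix2z(w,[[189+398/6.25,118+358/6.25]],.109,w["T"])[0]
c=proj(p,[X0],T)[0]; u,v=np.int32(c-[48,48]);S=6
f=lambda q,z:pix2z(p,np.array(q)/S-.5+[u,v],z,T)
a=f([(308,150),(353,207)],.057);d=a[1]-a[0];print(a,np.degrees(np.arctan2(d[1],d[0])),np.hypot(*d[:2]))
h=f([(103,42),(452,14),(482,328),(155,367)],.045);print(h.round(4),h.mean(0),[np.degrees(np.arctan2(*(h[(i+1)%4]-h[i])[1::-1])).round(1) for i in range(4)],[np.hypot(*(h[(i+1)%4]-h[i])[:2]).round(4) for i in range(4)])
print("cap",f([(290,285)],.109))
hb=f([(293,143),(222,200),(357,210)],.057);print(hb)
ht=f([(290,340),(362,290),(222,275)],.107);print(ht)
# synthetic test of chord angle: project box for several yaws
x,y=h.mean(0)[:2]
for yaw in (-60,-45,-30,30,45,60):
    t=np.radians(yaw);ex=np.array([np.cos(t),np.sin(t)]);ey=np.array([-ex[1],ex[0]])
    C=[(x,y)+sx*.011*ex+sy*.008*ey for sx,sy in((1,1),(1,-1),(-1,-1),(-1,1))]
    print(yaw,[((proj(p,[[*q,z] for q in C],T)-[u,v]+.5)*S).round().astype(int).tolist() for z in(.057,.107)])
E
```

```text
[[ 0.47435314 -0.28488845  0.057     ]
 [ 0.48469513 -0.27682384  0.057     ]] 37.94685888898768 0.013114674233359304
[[ 0.457  -0.3221  0.045 ]
 [ 0.4518 -0.259   0.045 ]
 [ 0.5112 -0.2517  0.045 ]
 [ 0.5192 -0.3143  0.045 ]] [ 0.48479732 -0.28678186  0.045     ] [np.float64(94.7), np.float64(7.0), np.float64(-82.7), np.float64(-172.9)] [np.float64(0.0633), np.float64(0.0598), np.float64(0.0631), np.float64(0.0627)]
cap [[ 0.48418502 -0.28732279  0.109     ]]
[[ 0.47310127 -0.28754329  0.057     ]
 [ 0.48346352 -0.30025128  0.057     ]
 [ 0.48524474 -0.27610265  0.057     ]]
[[ 0.49339747 -0.28737155  0.107     ]
 [ 0.48551647 -0.27660198  0.107     ]
 [ 0.48323775 -0.29748064  0.107     ]]
-60 [[[267, 274], [222, 199], [329, 139], [373, 215]], [[257, 364], [203, 276], [331, 204], [384, 295]]]
-45 [[[286, 280], [222, 219], [309, 133], [373, 196]], [[280, 370], [204, 299], [308, 197], [384, 272]]]
-30 [[[305, 280], [228, 237], [289, 133], [367, 177]], [[303, 371], [211, 320], [284, 197], [378, 250]]]
30 [[[366, 238], [290, 280], [228, 177], [305, 133]], [[377, 321], [285, 371], [210, 249], [303, 197]]]
45 [[[372, 219], [309, 280], [222, 196], [285, 133]], [[384, 299], [308, 370], [204, 271], [279, 197]]]
60 [[[373, 200], [328, 274], [222, 215], [266, 139]], [[385, 276], [330, 364], [203, 294], [256, 204]]]
```

>>> {"name": "drive_tool", "arguments": {
  "rows": [
    [0, 0, -6.4, 0, 0, 0, 1],
    [0, 0, -6.4, 0, 0, 0, 1],
    [0, 0, -6.4, 0, 0, 0, 1],
    [0, 0, -6.4, 0, 0, 0, 1],
    [0, 0, -6.4, 0, 0, 0, 1],
    [0, 0, -6.4, 0, 0, 0, 1],
    [0, 0, 0, 0.0068, -0.0014, 0, 1],
    [0, 0, 0, 0, 0, 0, 1]
  ]
}}

```text
time: 5.73
tool_pos: [0.5083, -0.2427, 0.1584]
tcp_rot: [0.892, -2.952, 0.102]
wrist_force: [0.1, -0.1, 0.6]
width: 0.996
grip_force: 0.0
```

```bash
python3 - <<'E'
from h import *
s=status.read_state();M=R.from_rotvec(s["tcp_rot"]).as_matrix()
print(s["tool_pos"],M.round(3).tolist(),s["q"].round(2),s["wrist_force"]); print(M.T@(np.array([.4845,-.287,.067])-s["tool_pos"]))
E
```

```text
[ 0.5083378  -0.2427417   0.15839146] [[-0.832, -0.554, -0.034], [-0.551, 0.831, -0.08], [0.072, -0.047, -0.996]] [-0.43  0.08  1.89 -0.09  1.17 -2.55] [ 0.06300119 -0.05816325  0.60751384]
[ 0.03757807 -0.01922445  0.09538211]
```

Joint 6 hit its limit, so I take the half-turn the other way. I work out the tilt correction first.

```bash
cat >> h.py <<'E'
def to(pos,yaw):
    """tool-frame tilt fix (deg), az (deg), and world/tool shift to target; yaw = world angle of tool x"""
    s=status.read_state();M=R.from_rotvec(s["tcp_rot"]).as_matrix();z=M.T@[0,0,-1]
    ax=np.cross([0,0,1],z);n=np.linalg.norm(ax);tilt=ax/max(n,1e-9)*np.arcsin(n)
    M2=M@R.from_rotvec(tilt).as_matrix()
    cur=np.degrees(np.arctan2(M2[1,0],M2[0,0]))
    az=-(yaw-cur)
    t=np.radians(yaw);Mt=np.c_[[np.cos(t),np.sin(t),0],[np.sin(t),-np.cos(t),0],[0,0,-1]]
    d=np.array(pos)-s["tool_pos"]
    print("pos",s["tool_pos"].round(4),"tilt",np.degrees(tilt).round(2),"curyaw",round(cur,2),"az",round((az+180)%360-180,2),"d",d.round(4),"tool shift after turn",(Mt.T@d).round(4),"F",s["wrist_force"].round(2),"t",s["time"],"q6",s["q"][5].round(2))
E
python3 -c "
from h import *
to([.4845,-.287,.067],38)"
```

```text
pos [ 0.5083 -0.2427  0.1584] tilt [-2.72 -4.15  0.  ] curyaw -146.39 az 175.61 d [-0.0238 -0.0443 -0.0914] tool shift after turn [-0.046   0.0202  0.0914] F [ 0.06 -0.06  0.61] t 5.7333 q6 -2.55
```

>>> {"name": "drive_tool", "arguments": {
  "rows": [
    [-1.3, -2.1, 5, 0, 0, 0, 1],
    [-1.2, -2.1, 5, 0, 0, 0, 1],
    [0, 0, 7.1, 0, 0, 0, 1],
    [0, 0, 7.1, 0, 0, 0, 1],
    [0, 0, 7.1, 0, 0, 0, 1],
    [0, 0, 7.1, 0, 0, 0, 1],
    [0, 0, 7.1, 0, 0, 0, 1],
    [0, 0, 7.1, 0, 0, 0, 1]
  ]
}}

```text
time: 6.4
tool_pos: [0.5074, -0.2449, 0.1581]
tcp_rot: [0.532, 3.086, -0.007]
wrist_force: [0.0, -0.3, -0.1]
width: 1.0
grip_force: 0.0
```

>>> {"name": "drive_tool", "arguments": {
  "rows": [
    [0, 0, 7.1, 0, 0, 0, 1],
    [0, 0, 7.1, 0, 0, 0, 1],
    [0, 0, 7.1, 0, 0, 0, 1],
    [0, 0, 7.1, 0, 0, 0, 1],
    [0, 0, 7.1, 0, 0, 0, 1],
    [0, 0, 7.1, 0, 0, 0, 1],
    [0, 0, 7.1, 0, 0, 0, 1],
    [0, 0, 7.1, 0, 0, 0, 1]
  ]
}}

```text
time: 7.07
tool_pos: [0.5074, -0.2449, 0.1581]
tcp_rot: [1.935, 2.461, 0.001]
wrist_force: [-0.2, 0.3, 0.4]
width: 1.0
grip_force: 0.0
```

>>> {"name": "drive_tool", "arguments": {
  "rows": [
    [0, 0, 7.1, 0, 0, 0, 1],
    [0, 0, 7.1, 0, 0, 0, 1],
    [0, 0, 7.1, 0, 0, 0, 1],
    [0, 0, 7.1, 0, 0, 0, 1],
    [0, 0, 7.1, 0, 0, 0, 1],
    [0, 0, 7.1, 0, 0, 0, 1],
    [0, 0, 7.1, 0, 0, 0, 1],
    [0, 0, 0, 0, 0, 0, 1]
  ]
}}

```text
time: 7.73
tool_pos: [0.5074, -0.2448, 0.1579]
tcp_rot: [2.789, 1.425, 0.008]
wrist_force: [0.1, 0.2, 0.6]
width: 1.0
grip_force: 0.0
```

```bash
python3 -c "
from h import *
to([.4845,-.287,.067],38)"
```

```text
pos [ 0.5074 -0.2448  0.1579] tilt [ 0.62 -0.02  0.  ] curyaw 54.12 az 16.12 d [-0.0229 -0.0422 -0.0909] tool shift after turn [-0.044   0.0192  0.0909] F [0.1  0.17 0.64] t 7.7333 q6 0.13
```

>>> {"name": "drive_tool", "arguments": {
  "rows": [
    [0.6, 0, 0, 0, 0, 0, 1],
    [0, 0, 7.1, 0, 0, 0, 1],
    [0, 0, 7.1, 0, 0, 0, 1],
    [0, 0, 1.9, 0, 0, 0, 1],
    [0, 0, 0, -0.022, 0.0096, 0, 1],
    [0, 0, 0, -0.022, 0.0096, 0, 1],
    [0, 0, 0, 0, 0, 0, 1],
    [0, 0, 0, 0, 0, 0, 1]
  ]
}}

```text
time: 8.4
tool_pos: [0.4842, -0.287, 0.157]
tcp_rot: [-2.967, -1.03, 0.001]
wrist_force: [-0.2, -0.5, 0.3]
width: 0.997
grip_force: 0.0
```

```bash
python3 - <<'E'
from h import *
to([.4845,-.287,.067],38)
s=status.read_state();p=read_camera("wrist");T=wristT(p,s)
im=p["color"].copy()
for z in(.109,.057,.045):
    a=proj(p,[[.4845,-.287,z]],T)[0];cv2.circle(im,np.int32(a),2,(255,0,0),-1)
save("w4.png",cv2.resize(im[180:380,130:400],(800,592),interpolation=cv2.INTER_CUBIC))
E
```

```text
pos [ 0.4842 -0.287   0.157 ] tilt [-0.09  0.01  0.  ] curyaw 38.29 az 0.29 d [ 0.0003 -0.     -0.09  ] tool shift after turn [0.0002 0.0002 0.09  ] F [-0.16 -0.46  0.28] t 8.4 q6 0.32
```

View pics/w4.png

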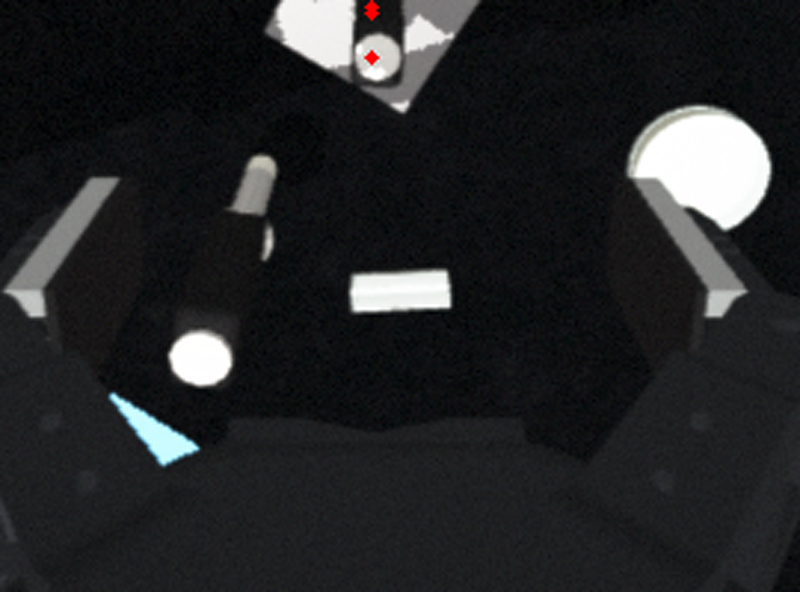

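The view shows the handle's flats parallel to the pads. The cap at (377,57) lies midway between the fingers, and the big tool at (200,300) is clear. Now I descend and grip.

>>> {"name": "drive_tool", "arguments": {
  "rows": [
    [0, 0, 0, 0, 0, 0.0225, 1],
    [0, 0, 0, 0, 0, 0.0225, 1],
    [0, 0, 0, 0, 0, 0.0225, 1],
    [0, 0, 0, 0, 0, 0.0225, 1],
    [0, 0, 0, 0, 0, 0, 1],
    [0, 0, 0, 0, 0, 0, 0.5]
  ],
  "force": 40
}}

```text
time: 8.95
tool_pos: [0.4834, -0.2842, 0.0653]
tcp_rot: [-2.963, -1.031, 0.005]
wrist_force: [0.4, 0.2, 0.4]
width: 0.883
grip_force: 0.0
```

>>> {"name": "drive_tool", "arguments": {
  "rows": [
    [0, 0, 0, 0, 0, 0, 0.25],
    [0, 0, 0, 0, 0, 0, 0.1],
    [0, 0, 0, 0, 0, 0, 0],
    [0, 0, 0, 0, 0, 0, 0],
    [0, 0, 0, 0, 0, 0, 0],
    [0, 0, 0, 0, 0, 0, 0],
    [0, 0, 0, 0, 0, 0, 0],
    [0, 0, 0, 0, 0, 0, 0]
  ],
  "force": 40
}}

```text
time: 9.62
tool_pos: [0.4851, -0.2862, 0.0678]
tcp_rot: [2.968, 1.031, 0.0]
wrist_force: [-0.4, -0.1, 5.6]
width: 0.169
grip_force: 41.1
```

```bash
python3 -c "
from h import *
to([.4845,-.287,.157],38);s=status.read_state();print(s['width'],s['grip_force'],s['torque'])"
```

```text
pos [ 0.4851 -0.2862  0.0678] tilt [ 0.01 -0.01  0.  ] curyaw 38.3 az 0.3 d [-0.0006 -0.0008  0.0892] tool shift after turn [-0.001   0.0002 -0.0892] F [-0.39 -0.1   5.61] t 9.6167 q6 0.33
0.16926084233556715 41.06535494327545 [ 0.04481593  0.03723313 -0.03655826]
```

>>> {"name": "drive_tool", "arguments": {
  "rows": [
    [0, 0, 0, 0, 0, -0.01, 0],
    [0, 0, 0, 0, 0, -0.02, 0],
    [0, 0, 0, 0, 0, -0.03, 0],
    [0, 0, 0, 0, 0, -0.03, 0],
    [0, 0, 6.3, 0, 0, 0, 0],
    [0, 0, 6.3, 0, 0, 0, 0],
    [0, 0, 6.3, 0, 0, 0, 0],
    [0, 0, 6.3, 0, 0, 0, 0]
  ]
}}

```text
time: 10.28
tool_pos: [0.484, -0.2855, 0.1569]
tcp_rot: [-3.121, -0.35, 0.003]
wrist_force: [0.5, 0.5, -0.9]
width: 0.169
grip_force: 40.3
```

>>> {"name": "drive_tool", "arguments": {
  "rows": [
    [0, 0, 6.3, 0, 0, 0, 0],
    [0, 0, 6.3, 0, 0, 0, 0],
    [0, 0, 0, 0.0047, -0.0351, 0, 0],
    [0, 0, 0, 0.0047, -0.0351, 0, 0],
    [0, 0, 0, 0.0047, -0.0351, 0, 0],
    [0, 0, 0, 0.0047, -0.0351, 0, 0],
    [0, 0, 0, 0.0047, -0.0351, 0, 0],
    [0, 0, 0, 0.0047, -0.0351, 0, 0]
  ]
}}

```text
time: 10.95
tool_pos: [0.5101, -0.0732, 0.1568]
tcp_rot: [-3.14, -0.013, 0.004]
wrist_force: [1.0, -0.6, -0.8]
width: 0.165
grip_force: 40.3
```

>>> {"name": "drive_tool", "arguments": {
  "rows": [
    [0, 0, 0, 0.0047, -0.0351, 0, 0],
    [0, 0, 0, 0.0047, -0.0351, 0, 0],
    [0, 0, 0, 0.0047, -0.0351, 0, 0],
    [0, 0, 0, 0, 0, 0, 0],
    [0, 0, 0, 0, 0, 0, 0]
  ]
}}

```text
time: 11.37
tool_pos: [0.5235, 0.0323, 0.1568]
tcp_rot: [-3.141, -0.02, 0.004]
wrist_force: [0.2, -0.8, -0.4]
width: 0.168
grip_force: 40.3
```

```bash
python3 - <<'E'
from h import *
to([.525,.030,.0733],.5)
s=status.read_state();print(s["width"],s["grip_force"]);p=read_camera("wrist");T=wristT(p,s)
im=p["color"].copy()
for d in masks_of(p,"nudger")[:2]+masks_of(p,"substrate")[:2]: print(round(d["score"],2),d["bbox"])
tip=s["tool_pos"]-[0,0,.0608];a=proj(p,[tip],T)[0];print(a);cv2.circle(im,np.int32(a),2,(255,0,0),-1)
C=np.array([[.5565,-.028,.018],[.540,.059,.018],[.6092,.0712,.018],[.626,-.016,.018]])
for q in proj(p,C,T): print(q.round(1)); cv2.circle(im,np.int32(q.round()),1,(0,0,255),-1)
save("w5.png",cv2.resize(im,(800,600),interpolation=cv2.INTER_CUBIC))
E
```

```text
pos [0.5235 0.0323 0.1568] tilt [-0.06  0.14  0.  ] curyaw 0.73 az 0.23 d [ 0.0015 -0.0023 -0.0835] tool shift after turn [0.0015 0.0023 0.0835] F [ 0.24 -0.81 -0.45] t 11.3667 q6 1.57
0.16839395892379616 40.347347259521484
0.78 [245.0, 191.5, 270.8, 260.6]
0.54 [485.3, 270.9, 511.6, 292.3]
0.78 [224.4, 88.6, 307.7, 164.0]
[255.23088328 196.32833878]
[307.5 150.4]
[233.1 163.4]
[221.4 101.4]
[300.9  86.3]
```

View pics/w5.png

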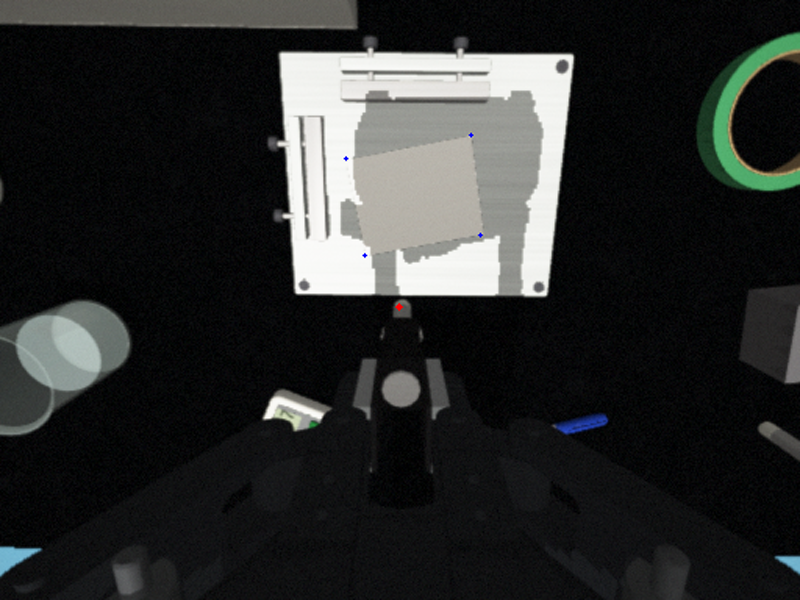

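The view shows the tool gripped upright with its tip at (400,307), close to the prediction. Ceramic corners are at about (371,255), (354,158), (470,137) and (483,234), the far bar's near edge at y≈100 and the left bar's face at x≈325. I recompute the geometry from this view.

```bash
python3 - <<'E'
from h import *
s=status.read_state();p=read_camera("wrist");T=wristT(p,s);k=1.5625
f=lambda q,z:pix2z(p,(np.array(q)+.5)/k-.5,z,T)
P=f([(295,295),(547,296),(573,54),(280,53)],.01);print("plate NL NR FR FL",P.round(4).tolist())
o=P.mean(0);
yaws=[np.arctan2(*(P[3]-P[0])[1::-1]),np.arctan2(*(P[2]-P[1])[1::-1]),np.arctan2(*(P[0]-P[1])[1::-1])-np.pi/2,np.arctan2(*(P[3]-P[2])[1::-1])-np.pi/2];print(np.degrees(yaws),np.linalg.norm(P-np.roll(P,1,0),axis=1))
C=f([(371,255),(354,158),(470,137),(483,234)],.018);print("sub NL FL FR NR",C.round(4).tolist(),C.mean(0),np.linalg.norm(C-np.roll(C,1,0),axis=1))
print([np.degrees(np.arctan2(*(b-a)[1::-1])).round(1) for a,b in((C[0],C[1]),(C[3],C[2]),(C[3],C[0]),(C[2],C[1]))])
B=f([(341,101),(490,97),(322,118),(328,240)],.022);print("far face",B[:2].round(4).tolist(),"left face",B[2:].round(4).tolist())
E
```

```text
plate NL NR FR FL [[0.5065, 0.1129, 0.01], [0.5075, -0.0883, 0.01], [0.6786, -0.0873, 0.01], [0.6774, 0.1123, 0.01]]
[-0.2164638   0.35058922  0.27811248  0.34574466] [0.17085747 0.20122789 0.17108678 0.19953679]
sub NL FL FR NR [[0.5407, 0.0514, 0.018], [0.6099, 0.0626, 0.018], [0.6246, -0.0189, 0.018], [0.5572, -0.0324, 0.018]] [0.58310158 0.01568278 0.018     ] [0.08536738 0.07019403 0.08279778 0.06869643]
[np.float64(9.2), np.float64(11.4), np.float64(101.2), np.float64(100.2)]
far face [[0.6461, 0.0701, 0.022], [0.6494, -0.0303, 0.022]] left face [[0.6354, 0.0835, 0.022], [0.5523, 0.0828, 0.022]]
```

>>> {"name": "drive_tool", "arguments": {
  "rows": [
    [0, 0, 0, 0, 0, 0.025, 0],
    [0, 0, 0, 0, 0, 0.025, 0],
    [0, 0, 0, 0, 0, 0.022, 0],
    [0, 0, 0, 0, 0, 0.006, 0],
    [0, 0, 0, 0, 0, 0.005, 0],
    [0, 0, 0, 0, 0, 0, 0],
    [0, 0, 0, 0, 0, 0, 0]
  ]
}}

```text
time: 12.15
tool_pos: [0.5247, 0.0301, 0.0748]
tcp_rot: [-3.14, -0.012, 0.0]
wrist_force: [0.2, 0.3, -0.2]
width: 0.172
grip_force: 40.3
```

>>> {"name": "drive_tool", "arguments": {
  "rows": [
    [0, 0, 0, 0.003, 0, 0, 0],
    [0, 0, 0, 0.003, 0, 0, 0],
    [0, 0, 0, 0.003, 0, 0, 0],
    [0, 0, 0, 0.001, 0, 0, 0],
    [0, 0, 0, 0.001, 0, 0, 0],
    [0, 0, 0, 0.001, 0, 0, 0],
    [0, 0, 0, 0.001, 0, 0, 0],
    [0, 0, 0, 0.001, 0, 0, 0]
  ]
}}

```text
time: 12.82
tool_pos: [0.5377, 0.0308, 0.0737]
tcp_rot: [-3.14, -0.014, 0.003]
wrist_force: [-0.3, 0.7, -1.2]
width: 0.17
grip_force: 40.3
```

>>> {"name": "drive_tool", "arguments": {
  "rows": [
    [0, 0, 0, 0.001, 0, 0, 0],
    [0, 0, 0, 0.001, 0, 0, 0],
    [0, 0, 0, 0.001, 0, 0, 0],
    [0, 0, 0, 0.001, 0, 0, 0],
    [0, 0, 0, 0.001, 0, 0, 0],
    [0, 0, 0, 0.001, 0, 0, 0],
    [0, 0, 0, 0.001, 0, 0, 0],
    [0, 0, 0, 0.001, 0, 0, 0]
  ]
}}

```text
time: 13.48
tool_pos: [0.5457, 0.0309, 0.0736]
tcp_rot: [-3.14, -0.014, 0.003]
wrist_force: [-1.2, 0.1, -1.0]
width: 0.167
grip_force: 40.3
```

```bash
cat > look.py <<'E'
from h import *
import sys
# edge-based look at the ceramic in the top/wrist views
to([.5725,.034,.0738],.5)
s=status.read_state();p=read_camera("wrist");T=wristT(p,s)
for d in masks_of(p,"substrate")[:1]:
    print(round(d["score"],2),d["bbox"])
    c=max(cv2.findContours(d["mask"].astype(np.uint8),0,1)[0],key=cv2.contourArea)
    P=pix2z(p,c[:,0],.018,T)[:,:2].astype(np.float32)
    r=cv2.minAreaRect(P*1000);print("rect mm",np.round(r[0],1),np.round(r[1],1),round(r[2],1))
save(sys.argv[1],cv2.resize(p["color"][20:260,100:420],(800,600),interpolation=cv2.INTER_CUBIC))
E
python3 look.py a1.png
```

```text
pos [0.5457 0.0309 0.0736] tilt [-0.07  0.11  0.  ] curyaw 0.5 az 0.0 d [0.0268 0.0031 0.0002] tool shift after turn [ 0.0268 -0.0029 -0.0002] F [-1.16  0.08 -0.97] t 13.4833 q6 1.57
0.7 [210.1, 103.1, 325.0, 198.8]
rect mm [587.4  20.5] [70.3 89.9] 10.0
```

>>> {"name": "drive_tool", "arguments": {
  "rows": [
    [0, 0, 0, 0.0015, 0, 0, 0],
    [0, 0, 0, 0.0015, 0, 0, 0],
    [0, 0, 0, 0.0015, 0, 0, 0],
    [0, 0, 0, 0.0015, 0, 0, 0],
    [0, 0, 0, 0.001, 0, 0, 0],
    [0, 0, 0, 0.001, 0, 0, 0],
    [0, 0, 0, 0.001, 0, 0, 0],
    [0, 0, 0, 0.001, 0, 0, 0]
  ]
}}

```text
time: 14.25
tool_pos: [0.5558, 0.031, 0.0737]
tcp_rot: [-3.14, -0.014, 0.003]
wrist_force: [-0.3, -0.7, -1.0]
width: 0.169
grip_force: 40.3
```

```bash
python3 look.py a2.png
```

```text
pos [0.5558 0.031  0.0737] tilt [-0.07  0.1   0.  ] curyaw 0.51 az 0.01 d [0.0167 0.003  0.0001] tool shift after turn [ 0.0167 -0.0029 -0.0001] F [-0.3  -0.67 -1.03] t 14.25 q6 1.57
0.79 [212.1, 103.5, 322.2, 198.1]
rect mm [596.7  19.4] [71.4 91.5] 7.5
```

>>> {"name": "drive_tool", "arguments": {
  "rows": [
    [0, 0, 0, 0.001, 0, 0, 0],
    [0, 0, 0, 0.001, 0, 0, 0],
    [0, 0, 0, 0.001, 0, 0, 0],
    [0, 0, 0, 0.001, 0, 0, 0],
    [0, 0, 0, 0.001, 0, 0, 0],
    [0, 0, 0, 0.001, 0, 0, 0],
    [0, 0, 0, 0.001, 0, 0, 0],
    [0, 0, 0, 0.001, 0, 0, 0]
  ]
}}

```text
time: 15.02
tool_pos: [0.5638, 0.031, 0.0737]
tcp_rot: [-3.14, -0.014, 0.003]
wrist_force: [-0.8, -0.6, -0.2]
width: 0.166
grip_force: 40.4
```

>>> {"name": "drive_tool", "arguments": {
  "rows": [
    [0, 0, 0, 0.0005, 0, 0, 0],
    [0, 0, 0, 0.0005, 0, 0, 0],
    [0, 0, 0, 0.0005, 0, 0, 0],
    [0, 0, 0, 0.0005, 0, 0, 0]
  ]
}}

```text
time: 15.35
tool_pos: [0.5658, 0.031, 0.0737]
tcp_rot: [-3.14, -0.014, 0.003]
wrist_force: [-0.4, 0.0, 0.2]
width: 0.171
grip_force: 40.4
```

```bash
python3 look.py a3.png
```

```text
pos [0.5658 0.031  0.0737] tilt [-0.07  0.1   0.  ] curyaw 0.5 az 0.0 d [0.0067 0.003  0.0001] tool shift after turn [ 0.0068 -0.0029 -0.0001] F [-0.39  0.04  0.18] t 15.35 q6 1.57
0.73 [214.7, 106.5, 323.1, 197.0]
rect mm [606.1  17.7] [69.8 89.8] 5.2
```

>>> {"name": "drive_tool", "arguments": {
  "rows": [
    [0, 0, 0, 0.0005, 0, 0, 0],
    [0, 0, 0, 0.0005, 0, 0, 0],
    [0, 0, 0, 0.0005, 0, 0, 0],
    [0, 0, 0, 0.0005, 0, 0, 0]
  ]
}}

```text
time: 15.78
tool_pos: [0.5678, 0.031, 0.0736]
tcp_rot: [-3.14, -0.014, 0.003]
wrist_force: [-0.8, 0.4, -0.7]
width: 0.167
grip_force: 40.4
```

>>> {"name": "drive_tool", "arguments": {
  "rows": [
    [0, 0, 0, 0.0005, 0, 0, 0],
    [0, 0, 0, 0.0005, 0, 0, 0]
  ]
}}

```text
time: 15.95
tool_pos: [0.5688, 0.0311, 0.0737]
tcp_rot: [-3.14, -0.014, 0.003]
wrist_force: [0.3, -0.5, -0.2]
width: 0.172
grip_force: 40.4
```

```bash
python3 look.py a4.png
```

```text
pos [0.5688 0.0311 0.0737] tilt [-0.07  0.1   0.  ] curyaw 0.5 az 0.0 d [0.0037 0.0029 0.0001] tool shift after turn [ 0.0037 -0.0029 -0.0001] F [ 0.25 -0.5  -0.23] t 15.95 q6 1.57
0.88 [217.6, 108.0, 323.5, 199.0]
rect mm [608.7  17.2] [70.6 89.8] 4.2
```

>>> {"name": "drive_tool", "arguments": {
  "rows": [
    [0, 0, 0, 0.0005, 0, 0, 0],
    [0, 0, 0, 0.0005, 0, 0, 0]
  ]
}}

```text
time: 16.22
tool_pos: [0.5697, 0.0311, 0.0736]
tcp_rot: [-3.14, -0.014, 0.003]
wrist_force: [-1.3, 0.4, 0.1]
width: 0.165
grip_force: 40.4
```

>>> {"name": "drive_tool", "arguments": {
  "rows": [
    [0, 0, 0, 0.0005, 0, 0, 0],
    [0, 0, 0, 0.0005, 0, 0, 0]
  ]
}}

```text
time: 16.38
tool_pos: [0.5706, 0.0311, 0.0736]
tcp_rot: [-3.14, -0.014, 0.003]
wrist_force: [-1.5, 0.4, -0.8]
width: 0.166
grip_force: 40.4
```

```bash
python3 look.py a5.png
```

```text
pos [0.5706 0.0311 0.0736] tilt [-0.07  0.13  0.  ] curyaw 0.5 az 0.0 d [0.0019 0.0029 0.0002] tool shift after turn [ 0.002  -0.0029 -0.0002] F [-1.47  0.39 -0.82] t 16.3833 q6 1.57
0.91 [216.7, 109.1, 323.7, 197.5]
rect mm [610.   17.4] [70.  90.4] 3.6
```

>>> {"name": "drive_tool", "arguments": {
  "rows": [
    [0, 0, 0, 0.0005, 0, 0, 0],
    [0, 0, 0, 0.0005, 0, 0, 0]
  ]
}}

```text
time: 16.65
tool_pos: [0.5716, 0.0312, 0.0736]
tcp_rot: [-3.14, -0.014, 0.003]
wrist_force: [-1.0, 1.4, 0.8]
width: 0.172
grip_force: 40.4
```

>>> {"name": "drive_tool", "arguments": {
  "rows": [
    [0, 0, 0, 0.0003, 0, 0, 0],
    [0, 0, 0, 0.0003, 0, 0, 0]
  ]
}}

```text
time: 16.82
tool_pos: [0.5724, 0.0311, 0.0736]
tcp_rot: [-3.14, -0.014, 0.003]
wrist_force: [-1.2, 0.8, -0.3]
width: 0.168
grip_force: 40.3
```

```bash
python3 look.py a6.png
```

```text
pos [0.5724 0.0311 0.0736] tilt [-0.07  0.1   0.  ] curyaw 0.5 az 0.0 d [0.0001 0.0029 0.0002] tool shift after turn [ 0.0001 -0.0029 -0.0002] F [-1.2   0.8  -0.31] t 16.8167 q6 1.57
0.77 [219.7, 112.8, 326.0, 196.2]
rect mm [611.6  17. ] [71.2 90.5] 1.7
```

>>> {"name": "drive_tool", "arguments": {
  "rows": [
    [0, 0, 0, 0.0003, 0, 0, 0],
    [0, 0, 0, 0.0003, 0, 0, 0]
  ]
}}

```text
time: 17.08
tool_pos: [0.5729, 0.0311, 0.0736]
tcp_rot: [-3.14, -0.014, 0.003]
wrist_force: [-1.1, -0.4, -0.8]
width: 0.167
grip_force: 40.3
```

>>> {"name": "drive_tool", "arguments": {
  "rows": [
    [0, 0, 0, 0.0003, 0, 0, 0],
    [0, 0, 0, 0, 0, 0, 0]
  ]
}}

```text
time: 17.25
tool_pos: [0.5734, 0.0311, 0.0737]
tcp_rot: [-3.14, -0.014, 0.002]
wrist_force: [-1.6, 1.2, -1.4]
width: 0.172
grip_force: 40.3
```

```bash
python3 look.py a7.png
```

```text
pos [0.5734 0.0311 0.0737] tilt [-0.07  0.09  0.  ] curyaw 0.5 az 0.0 d [-0.0009  0.0029  0.0001] tool shift after turn [-0.0008 -0.0029 -0.0001] F [-1.6   1.16 -1.37] t 17.25 q6 1.57
0.98 [224.4, 112.3, 327.9, 193.9]
rect mm [612.7  16.2] [68.9 89.7] 0.6
```

Nearly flat. I press on in small steps until the force rises.

>>> {"name": "drive_tool", "arguments": {
  "rows": [
    [0, 0, 0, 0.0003, 0, 0, 0],
    [0, 0, 0, 0, 0, 0, 0]
  ]
}}

```text
time: 17.52
tool_pos: [0.5736, 0.0311, 0.0737]
tcp_rot: [-3.14, -0.014, 0.003]
wrist_force: [-0.8, 0.2, -0.6]
width: 0.167
grip_force: 40.3
```

>>> {"name": "drive_tool", "arguments": {
  "rows": [
    [0, 0, 0, 0.0003, 0, 0, 0],
    [0, 0, 0, 0, 0, 0, 0]
  ]
}}

```text
time: 17.68
tool_pos: [0.5738, 0.0311, 0.0737]
tcp_rot: [-3.14, -0.014, 0.003]
wrist_force: [-1.5, 0.4, -1.0]
width: 0.167
grip_force: 40.3
```

>>> {"name": "drive_tool", "arguments": {
  "rows": [
    [0, 0, 0, 0.0002, 0, 0, 0],
    [0, 0, 0, 0, 0, 0, 0]
  ]
}}

```text
time: 17.85
tool_pos: [0.574, 0.0311, 0.0737]
tcp_rot: [-3.14, -0.014, 0.003]
wrist_force: [-0.9, 0.4, 0.1]
width: 0.169
grip_force: 40.3
```

>>> {"name": "drive_tool", "arguments": {
  "rows": [
    [0, 0, 0, 0.0003, 0, 0, 0],
    [0, 0, 0, 0, 0, 0, 0]
  ]
}}

```text
time: 18.02
tool_pos: [0.5743, 0.0311, 0.0737]
tcp_rot: [-3.14, -0.014, 0.003]
wrist_force: [-1.3, 0.3, -0.4]
width: 0.17
grip_force: 40.4
```

>>> {"name": "drive_tool", "arguments": {
  "rows": [
    [0, 0, 0, 0.0003, 0, 0, 0],
    [0, 0, 0, 0, 0, 0, 0]
  ]
}}

```text
time: 18.18
tool_pos: [0.5745, 0.0311, 0.0736]
tcp_rot: [-3.14, -0.014, 0.003]
wrist_force: [-2.7, 0.8, -0.9]
width: 0.168
grip_force: 40.4
```

```bash
python3 look.py a8.png
```

```text
pos [0.5745 0.0311 0.0736] tilt [-0.07  0.11  0.  ] curyaw 0.5 az 0.0 d [-0.002   0.0029  0.0002] tool shift after turn [-0.002  -0.0029 -0.0002] F [-2.66  0.8  -0.92] t 18.1833 q6 1.57
```

>>> {"name": "drive_tool", "arguments": {
  "rows": [
    [0, 0, 0, 0.0002, 0, 0, 0],
    [0, 0, 0, 0, 0, 0, 0]
  ]
}}

```text
time: 18.45
tool_pos: [0.5747, 0.0311, 0.0736]
tcp_rot: [-3.14, -0.014, 0.003]
wrist_force: [-2.4, 0.2, -0.2]
width: 0.17
grip_force: 40.4
```

>>> {"name": "drive_tool", "arguments": {
  "rows": [
    [0, 0, 0, 0.0002, 0, 0, 0],
    [0, 0, 0, 0, 0, 0, 0]
  ]
}}

```text
time: 18.62
tool_pos: [0.5749, 0.0311, 0.0736]
tcp_rot: [-3.14, -0.014, 0.003]
wrist_force: [-2.9, 0.2, -0.6]
width: 0.171
grip_force: 40.4
```

```bash
python3 look.py a9.png
```

```text
pos [0.5749 0.0311 0.0736] tilt [-0.07  0.11  0.  ] curyaw 0.5 az 0.0 d [-0.0024  0.0029  0.0002] tool shift after turn [-0.0024 -0.0029 -0.0002] F [-2.88  0.23 -0.56] t 18.6167 q6 1.57
0.91 [220.1, 115.9, 327.8, 196.7]
rect mm [612.9  16.2] [70.  89.9] 0.6
```

>>> {"name": "drive_tool", "arguments": {
  "rows": [
    [0, 0, 0, 0.0003, 0, 0, 0],
    [0, 0, 0, 0.0002, 0, 0, 0],
    [0, 0, 0, 0, 0, 0, 0]
  ]
}}

```text
time: 18.97
tool_pos: [0.5754, 0.0311, 0.0736]
tcp_rot: [-3.14, -0.014, 0.003]
wrist_force: [-2.5, 1.0, 0.2]
width: 0.168
grip_force: 40.4
```

>>> {"name": "drive_tool", "arguments": {
  "rows": [
    [0, 0, 0, 0.0001, 0, 0, 0],
    [0, 0, 0, 0, 0, 0, 0],
    [0, 0, 0, 0, 0, 0, 0]
  ]
}}

```text
time: 19.22
tool_pos: [0.5756, 0.0311, 0.0736]
tcp_rot: [-3.14, -0.014, 0.003]
wrist_force: [-2.1, 0.6, 0.3]
width: 0.169
grip_force: 40.4
```

>>> {"name": "drive_tool", "arguments": {
  "rows": [
    [0, 0, 0, 0.0001, 0, 0, 0],
    [0, 0, 0, 0, 0, 0, 0],
    [0, 0, 0, 0, 0, 0, 0],
    [0, 0, 0, 0, 0, 0, 0]
  ]
}}

```text
time: 19.55
tool_pos: [0.5757, 0.0311, 0.0736]
tcp_rot: [-3.14, -0.014, 0.003]
wrist_force: [-3.1, 0.4, 0.7]
width: 0.17
grip_force: 40.5
```

>>> {"name": "drive_tool", "arguments": {
  "rows": [
    [0, 0, 0, 0, 0, 0, 0],
    [0, 0, 0, 0.0003, 0, 0, 0],
    [0, 0, 0, 0, 0, 0, 0],
    [0, 0, 0, 0, 0, 0, 0]
  ],
  "force": 80
}}

```text
time: 19.88
tool_pos: [0.5757, 0.0311, 0.0733]
tcp_rot: [-3.14, -0.014, 0.004]
wrist_force: [-2.7, 0.7, -1.3]
width: 0.148
grip_force: 79.1
```

>>> {"name": "drive_tool", "arguments": {
  "rows": [
    [0, 0, 0, 0.0003, 0, 0, 0],
    [0, 0, 0, 0, 0, 0, 0],
    [0, 0, 0, 0, 0, 0, 0]
  ]
}}

```text
time: 20.13
tool_pos: [0.5761, 0.0311, 0.0734]
tcp_rot: [-3.14, -0.014, 0.004]
wrist_force: [-3.8, -1.0, -0.7]
width: 0.15
grip_force: 79.1
```

>>> {"name": "drive_tool", "arguments": {
  "rows": [
    [0, 0, 0, 0.0003, 0, 0, 0],
    [0, 0, 0, 0, 0, 0, 0],
    [0, 0, 0, 0, 0, 0, 0]
  ]
}}

```text
time: 20.38
tool_pos: [0.5764, 0.0311, 0.0735]
tcp_rot: [-3.14, -0.014, 0.003]
wrist_force: [-4.2, -0.0, -1.9]
width: 0.15
grip_force: 79.1
```

```bash
python3 look.py b1.png
```

```text
pos [0.5764 0.0311 0.0735] tilt [-0.06  0.13  0.  ] curyaw 0.5 az 0.0 d [-0.0039  0.0029  0.0003] tool shift after turn [-0.0039 -0.0029 -0.0003] F [-4.19 -0.02 -1.92] t 20.3833 q6 1.57
0.88 [221.8, 117.4, 328.7, 201.8]
rect mm [611.8  16.5] [70.4 90.5] 0.5
```

View pics/b1.png

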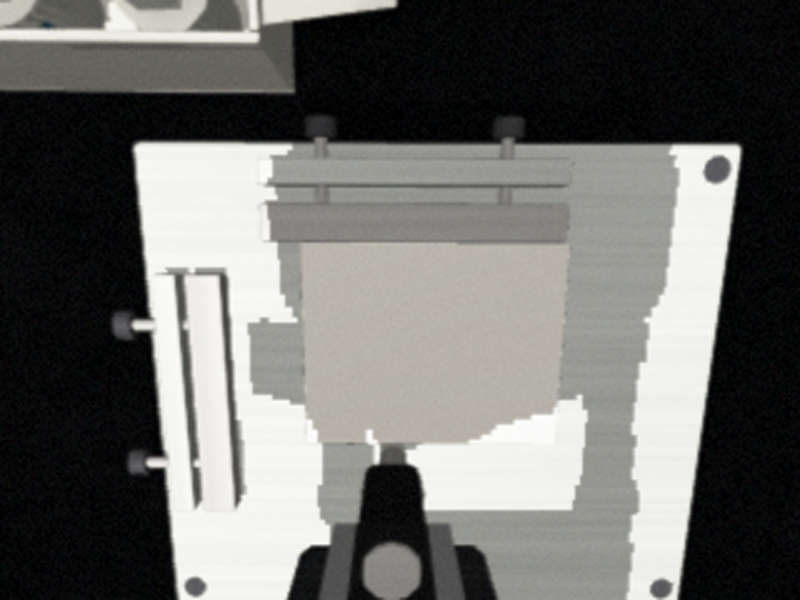

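The picture shows the ceramic flat against the far bar (y≈242) along its whole edge, pressed at about 4 N. I hold briefly, then go round to its right side.

>>> {"name": "drive_tool", "arguments": {
  "rows": [
    [0, 0, 0, 0, 0, 0, 0],
    [0, 0, 0, 0, 0, 0, 0],
    [0, 0, 0, 0, 0, 0, 0],
    [0, 0, 0, -0.002, 0, 0, 0],
    [0, 0, 0, -0.004, 0, 0, 0],
    [0, 0, 0, -0.005, 0, 0, 0],
    [0, 0, 0, -0.005, 0, 0, 0]
  ]
}}

```text
time: 21.07
tool_pos: [0.562, 0.0309, 0.0747]
tcp_rot: [-3.14, -0.014, -0.003]
wrist_force: [-0.4, 0.0, -0.6]
width: 0.149
grip_force: 79.3
```

>>> {"name": "drive_tool", "arguments": {
  "rows": [
    [0, 0, 0, 0, 0.0193, 0, 0],
    [0, 0, 0, 0, 0.0193, 0, 0],
    [0, 0, 0, 0, 0.0192, 0, 0],
    [0, 0, 0, 0, 0.0192, 0, 0],
    [0, 0, 0, 0, 0, 0, 0]
  ]
}}

```text
time: 21.48
tool_pos: [0.5623, -0.0489, 0.0745]
tcp_rot: [3.141, 0.011, 0.002]
wrist_force: [-0.8, 0.3, -1.6]
width: 0.152
grip_force: 79.3
```

>>> {"name": "drive_tool", "arguments": {
  "rows": [
    [0, 0, 0, 0.0128, 0, 0, 0],
    [0, 0, 0, 0.0129, 0, 0, 0],
    [0, 0, 0, 0.0129, 0, 0, 0],
    [0, 0, 0, 0.0128, 0, 0, 0],
    [0, 0, 0, 0, 0, 0, 0],
    [0, 0, 0, 0, 0, 0, 0]
  ]
}}

```text
time: 21.98
tool_pos: [0.6133, -0.0451, 0.0739]
tcp_rot: [-3.14, -0.014, 0.001]
wrist_force: [-0.7, 0.0, -1.0]
width: 0.149
grip_force: 79.3
```

```bash
python3 look.py b2.png; python3 - <<'E'
from h import *
p=read_camera("top");T=p["world_from_camera"]
for d in masks_of(p,"substrate")[:1]:
    c=max(cv2.findContours(d["mask"].astype(np.uint8),0,1)[0],key=cv2.contourArea)
    r=cv2.minAreaRect((pix2z(p,c[:,0],.018)[:,:2]*1000).astype(np.float32));print(d["score"],r)
E
```

```text
pos [ 0.6133 -0.0451  0.0739] tilt [-0.07  0.04  0.  ] curyaw 0.52 az 0.02 d [-0.0408  0.0791 -0.0001] tool shift after turn [-0.0401 -0.0794  0.0001] F [-0.66  0.02 -0.99] t 21.9833 q6 1.45
0.74 [134.9, 157.4, 238.5, 235.3]
rect mm [613.1  15.4] [71.9 91. ] 0.6
```

>>> {"name": "drive_tool", "arguments": {
  "rows": [
    [0, 0, 0, 0, -0.003, 0, 0],
    [0, 0, 0, 0, -0.003, 0, 0],
    [0, 0, 0, 0, -0.001, 0, 0],
    [0, 0, 0, 0, -0.001, 0, 0],
    [0, 0, 0, 0, -0.001, 0, 0],
    [0, 0, 0, 0, -0.001, 0, 0],
    [0, 0, 0, 0, -0.001, 0, 0],
    [0, 0, 0, 0, -0.001, 0, 0]
  ]
}}

```text
time: 22.85
tool_pos: [0.6126, -0.0335, 0.0735]
tcp_rot: [-3.14, -0.014, 0.003]
wrist_force: [0.1, -0.4, 0.3]
width: 0.145
grip_force: 79.3
```

>>> {"name": "drive_tool", "arguments": {
  "rows": [
    [0, 0, 0, 0, -0.001, 0, 0],
    [0, 0, 0, 0, -0.001, 0, 0],
    [0, 0, 0, 0, -0.001, 0, 0],
    [0, 0, 0, 0, -0.001, 0, 0],
    [0, 0, 0, 0, -0.001, 0, 0],
    [0, 0, 0, 0, -0.001, 0, 0]
  ]
}}

```text
time: 23.35
tool_pos: [0.6125, -0.0276, 0.0735]
tcp_rot: [-3.141, -0.014, 0.003]
wrist_force: [0.7, -0.5, -0.3]
width: 0.152
grip_force: 79.3
```

```bash
python3 look.py b3.png
```

```text
pos [ 0.6125 -0.0276  0.0735] tilt [-0.06  0.1   0.  ] curyaw 0.5 az -0.0 d [-0.04    0.0616  0.0003] tool shift after turn [-0.0395 -0.0619 -0.0003] F [ 0.71 -0.54 -0.31] t 23.35 q6 1.48
0.67 [151.7, 158.3, 252.0, 234.8]
rect mm [612.1  19.6] [90.4 70.2] 88.7
```

>>> {"name": "drive_tool", "arguments": {
  "rows": [
    [0, 0, 0, 0, -0.001, 0, 0],
    [0, 0, 0, 0, -0.001, 0, 0],
    [0, 0, 0, 0, -0.001, 0, 0],
    [0, 0, 0, 0, -0.001, 0, 0],
    [0, 0, 0, 0, -0.001, 0, 0],
    [0, 0, 0, 0, -0.001, 0, 0],
    [0, 0, 0, 0, -0.001, 0, 0],
    [0, 0, 0, 0, -0.001, 0, 0]
  ]
}}

```text
time: 24.12
tool_pos: [0.6125, -0.0195, 0.0735]
tcp_rot: [-3.14, -0.014, 0.003]
wrist_force: [0.2, -0.7, -0.3]
width: 0.144
grip_force: 79.3
```

```bash
python3 look.py b4.png;python3 look.py b4.png
```

```text
pos [ 0.6125 -0.0195  0.0735] tilt [-0.07  0.1   0.  ] curyaw 0.51 az 0.01 d [-0.04    0.0535  0.0003] tool shift after turn [-0.0395 -0.0538 -0.0003] F [ 0.17 -0.74 -0.34] t 24.1167 q6 1.49
0.63 [151.4, 158.5, 255.1, 234.4]
rect mm [613.   28.1] [71.  89.2] 0.3
pos [ 0.6125 -0.0193  0.0735] tilt [-0.08  0.1   0.  ] curyaw 0.51 az 0.01 d [-0.04    0.0533  0.0003] tool shift after turn [-0.0395 -0.0537 -0.0003] F [ 0.11 -0.47 -0.73] t 24.2167 q6 1.49
0.88 [150.6, 161.4, 252.9, 234.2]
rect mm [612.2  28.1] [69.2 89.1] 0.3
```

>>> {"name": "drive_tool", "arguments": {
  "rows": [
    [0, 0, 0, 0, -0.001, 0, 0],
    [0, 0, 0, 0, -0.001, 0, 0],
    [0, 0, 0, 0, -0.001, 0, 0],
    [0, 0, 0, 0, -0.001, 0, 0],
    [0, 0, 0, 0, -0.001, 0, 0],
    [0, 0, 0, 0, -0.001, 0, 0]
  ]
}}

```text
time: 24.82
tool_pos: [0.6124, -0.0135, 0.0735]
tcp_rot: [-3.14, -0.014, 0.003]
wrist_force: [-0.1, -0.8, -0.7]
width: 0.147
grip_force: 79.3
```

>>> {"name": "drive_tool", "arguments": {
  "rows": [
    [0, 0, 0, 0, -0.0005, 0, 0],
    [0, 0, 0, 0, -0.0005, 0, 0],
    [0, 0, 0, 0, -0.0005, 0, 0],
    [0, 0, 0, 0, -0.0005, 0, 0]
  ]
}}

```text
time: 25.15
tool_pos: [0.6124, -0.0115, 0.0735]
tcp_rot: [-3.14, -0.014, 0.003]
wrist_force: [-0.3, -1.1, -1.2]
width: 0.147
grip_force: 79.3
```

```bash
python3 look.py b5.png;python3 look.py b5.png
```

```text
pos [ 0.6124 -0.0115  0.0735] tilt [-0.06  0.1   0.  ] curyaw 0.5 az 0.0 d [-0.0399  0.0455  0.0003] tool shift after turn [-0.0395 -0.0459 -0.0003] F [-0.3  -1.07 -1.17] t 25.15 q6 1.5
0.73 [150.0, 159.9, 253.1, 233.2]
rect mm [612.   36.3] [89.9 70.9] 89.3
pos [ 0.6124 -0.0115  0.0735] tilt [-0.07  0.1   0.  ] curyaw 0.51 az 0.01 d [-0.0399  0.0455  0.0003] tool shift after turn [-0.0395 -0.0458 -0.0003] F [ 0.48 -0.56 -0.34] t 25.25 q6 1.5
0.76 [149.8, 159.6, 249.8, 236.3]
rect mm [612.9  36.4] [70.8 90.1] 0.6
```

>>> {"name": "drive_tool", "arguments": {
  "rows": [
    [0, 0, 0, 0, -0.0005, 0, 0],
    [0, 0, 0, 0, -0.0005, 0, 0]
  ]
}}

```text
time: 25.52
tool_pos: [0.6124, -0.0106, 0.0735]
tcp_rot: [-3.14, -0.014, 0.003]
wrist_force: [0.3, -0.5, -1.3]
width: 0.152
grip_force: 79.3
```

>>> {"name": "drive_tool", "arguments": {
  "rows": [
    [0, 0, 0, 0, -0.0004, 0, 0],
    [0, 0, 0, 0, -0.0002, 0, 0]
  ]
}}

```text
time: 25.68
tool_pos: [0.6124, -0.0099, 0.0735]
tcp_rot: [-3.14, -0.014, 0.003]
wrist_force: [0.7, -0.8, -0.4]
width: 0.153
grip_force: 79.3
```

>>> {"name": "drive_tool", "arguments": {
  "rows": [
    [0, 0, 0, 0, -0.0003, 0, 0],
    [0, 0, 0, 0, 0, 0, 0]
  ]
}}

```text
time: 25.85
tool_pos: [0.6124, -0.0096, 0.0735]
tcp_rot: [-3.14, -0.014, 0.003]
wrist_force: [0.2, 0.5, -0.4]
width: 0.152
grip_force: 79.3
```

>>> {"name": "drive_tool", "arguments": {
  "rows": [
    [0, 0, 0, 0, -0.0004, 0, 0],
    [0, 0, 0, 0, -0.0004, 0, 0],
    [0, 0, 0, 0, 0, 0, 0]
  ]
}}

```text
time: 26.1
tool_pos: [0.6124, -0.0088, 0.0735]
tcp_rot: [-3.14, -0.014, 0.003]
wrist_force: [0.3, -0.8, -1.0]
width: 0.144
grip_force: 79.3
```

>>> {"name": "drive_tool", "arguments": {
  "rows": [
    [0, 0, 0, 0, -0.0004, 0, 0],
    [0, 0, 0, 0, -0.0003, 0, 0],
    [0, 0, 0, 0, 0, 0, 0]
  ]
}}

```text
time: 26.35
tool_pos: [0.6124, -0.0081, 0.0735]
tcp_rot: [-3.14, -0.014, 0.003]
wrist_force: [-0.3, -0.6, -0.9]
width: 0.151
grip_force: 79.3
```

```bash
python3 look.py b6.png;python3 look.py b6.png
```

```text
pos [ 0.6124 -0.0081  0.0735] tilt [-0.07  0.1   0.  ] curyaw 0.51 az 0.01 d [-0.0399  0.0421  0.0003] tool shift after turn [-0.0395 -0.0424 -0.0003] F [-0.26 -0.57 -0.85] t 26.35 q6 1.51
0.61 [152.5, 156.5, 251.5, 231.8]
rect mm [612.3  39.7] [89.8 70.3] 89.3
pos [ 0.6124 -0.0081  0.0735] tilt [-0.07  0.1   0.  ] curyaw 0.5 az 0.0 d [-0.0399  0.0421  0.0003] tool shift after turn [-0.0395 -0.0425 -0.0003] F [ 1.38 -1.23 -1.15] t 26.45 q6 1.51
0.77 [150.8, 158.2, 253.6, 232.8]
rect mm [612.7  39.4] [70.8 89.3] 0.3
```

>>> {"name": "drive_tool", "arguments": {
  "rows": [
    [0, 0, 0, 0, -0.0004, 0, 0],
    [0, 0, 0, 0, -0.0004, 0, 0],
    [0, 0, 0, 0, 0, 0, 0]
  ]
}}

```text
time: 26.8
tool_pos: [0.6124, -0.0073, 0.0735]
tcp_rot: [-3.14, -0.014, 0.003]
wrist_force: [-0.2, -0.8, 0.2]
width: 0.147
grip_force: 79.3
```

>>> {"name": "drive_tool", "arguments": {
  "rows": [
    [0, 0, 0, 0, -0.0004, 0, 0],
    [0, 0, 0, 0, -0.0003, 0, 0],
    [0, 0, 0, 0, 0, 0, 0]
  ]
}}

```text
time: 27.05
tool_pos: [0.6124, -0.0066, 0.0735]
tcp_rot: [-3.14, -0.014, 0.003]
wrist_force: [0.2, 0.2, -2.0]
width: 0.148
grip_force: 79.3
```

>>> {"name": "drive_tool", "arguments": {
  "rows": [
    [0, 0, 0, 0, -0.0003, 0, 0],
    [0, 0, 0, 0, -0.0003, 0, 0],
    [0, 0, 0, 0, 0, 0, 0]
  ]
}}

```text
time: 27.3
tool_pos: [0.6124, -0.006, 0.0735]
tcp_rot: [-3.14, -0.014, 0.003]
wrist_force: [-0.1, -0.5, -1.5]
width: 0.148
grip_force: 79.3
```

>>> {"name": "drive_tool", "arguments": {
  "rows": [
    [0, 0, 0, 0, -0.0003, 0, 0],
    [0, 0, 0, 0, -0.0003, 0, 0],
    [0, 0, 0, 0, 0, 0, 0]
  ]
}}

```text
time: 27.55
tool_pos: [0.6124, -0.0054, 0.0735]
tcp_rot: [-3.14, -0.014, 0.003]
wrist_force: [0.6, -0.7, -0.5]
width: 0.15
grip_force: 79.2
```

>>> {"name": "drive_tool", "arguments": {
  "rows": [
    [0, 0, 0, 0, -0.0003, 0, 0],
    [0, 0, 0, 0, -0.0003, 0, 0],
    [0, 0, 0, 0, 0, 0, 0]
  ]
}}

```text
time: 27.8
tool_pos: [0.6124, -0.0049, 0.0736]
tcp_rot: [-3.141, -0.014, 0.003]
wrist_force: [0.2, -1.4, -0.8]
width: 0.148
grip_force: 79.2
```

```bash
python3 look.py b7.png;python3 - <<'E'
from h import *
s=status.read_state();p=read_camera("wrist");T=wristT(p,s)
g=cv2.cvtColor(p["color"],cv2.COLOR_RGB2GRAY)
for x in(.59,.60,.61,.62):
    ys=np.arange(.075,.095,.001);uv=proj(p,[[x,y,.018] for y in ys],T)
    print(x,[int(cv2.getRectSubPix(g,(1,1),tuple(map(float,q)))[0,0]) for q in uv])
E
```

```text
pos [ 0.6124 -0.0049  0.0736] tilt [-0.06  0.09  0.  ] curyaw 0.51 az 0.01 d [-0.0399  0.0389  0.0002] tool shift after turn [-0.0396 -0.0392 -0.0002] F [ 0.24 -1.42 -0.81] t 27.8 q6 1.51
0.57 [149.6, 159.0, 251.5, 235.4]
rect mm [612.8  42.5] [70.8 89.1] 0.3
0.59 [249, 249, 249, 249, 249, 249, 249, 249, 249, 248, 249, 246, 198, 118, 147, 212, 229, 230, 229, 227, 226]
0.6 [248, 249, 249, 249, 249, 249, 249, 249, 249, 249, 249, 245, 197, 115, 137, 209, 229, 230, 228, 227, 227]
0.61 [249, 249, 249, 248, 249, 249, 249, 249, 249, 249, 249, 246, 211, 130, 135, 205, 229, 231, 230, 228, 227]
0.62 [249, 248, 249, 249, 249, 249, 249, 249, 249, 248, 248, 248, 220, 138, 139, 209, 233, 233, 230, 229, 227]
```

>>> {"name": "drive_tool", "arguments": {
  "rows": [
    [0, 0, 0, 0, -0.0003, 0, 0],
    [0, 0, 0, 0, 0, 0, 0]
  ]
}}

```text
time: 28.12
tool_pos: [0.6124, -0.0047, 0.0736]
tcp_rot: [-3.141, -0.014, 0.003]
wrist_force: [0.1, -0.7, -0.2]
width: 0.151
grip_force: 79.3
```

>>> {"name": "drive_tool", "arguments": {
  "rows": [
    [0, 0, 0, 0, -0.0003, 0, 0],
    [0, 0, 0, 0, 0, 0, 0]
  ]
}}

```text
time: 28.28
tool_pos: [0.6124, -0.0044, 0.0736]
tcp_rot: [-3.141, -0.014, 0.003]
wrist_force: [-0.3, -2.0, -1.5]
width: 0.152
grip_force: 79.3
```

>>> {"name": "drive_tool", "arguments": {
  "rows": [
    [0, 0, 0, 0, -0.0003, 0, 0],
    [0, 0, 0, 0, 0, 0, 0]
  ]
}}

```text
time: 28.45
tool_pos: [0.6124, -0.0041, 0.0735]
tcp_rot: [-3.141, -0.014, 0.003]
wrist_force: [-0.4, -1.7, -1.0]
width: 0.144
grip_force: 79.3
```

>>> {"name": "drive_tool", "arguments": {
  "rows": [
    [0, 0, 0, 0, -0.0002, 0, 0],
    [0, 0, 0, 0, 0, 0, 0]
  ]
}}

```text
time: 28.62
tool_pos: [0.6124, -0.0039, 0.0736]
tcp_rot: [-3.141, -0.014, 0.003]
wrist_force: [-0.1, -2.4, -0.9]
width: 0.146
grip_force: 79.3
```

Force is rising: contact with the left bar. I press to about 4 N and hold.

>>> {"name": "drive_tool", "arguments": {
  "rows": [
    [0, 0, 0, 0, -0.0003, 0, 0],
    [0, 0, 0, 0, 0, 0, 0]
  ]
}}

```text
time: 28.78
tool_pos: [0.6124, -0.0036, 0.0736]
tcp_rot: [-3.141, -0.014, 0.003]
wrist_force: [0.2, -2.3, -0.3]
width: 0.154
grip_force: 79.3
```

>>> {"name": "drive_tool", "arguments": {
  "rows": [
    [0, 0, 0, 0, -0.0003, 0, 0],
    [0, 0, 0, 0, 0, 0, 0]
  ]
}}

```text
time: 28.95
tool_pos: [0.6124, -0.0033, 0.0736]
tcp_rot: [-3.141, -0.014, 0.003]
wrist_force: [0.2, -1.5, 0.3]
width: 0.15
grip_force: 79.3
```

>>> {"name": "drive_tool", "arguments": {
  "rows": [
    [0, 0, 0, 0, -0.0002, 0, 0],
    [0, 0, 0, 0, 0, 0, 0]
  ]
}}

```text
time: 29.12
tool_pos: [0.6124, -0.0032, 0.0736]
tcp_rot: [-3.141, -0.014, 0.003]
wrist_force: [0.2, -3.8, 0.3]
width: 0.152
grip_force: 79.4
```

```bash
python3 look.py b8.png;python3 look.py b8.png
```

```text
pos [ 0.6124 -0.0032  0.0736] tilt [-0.05  0.09  0.  ] curyaw 0.5 az 0.0 d [-0.0399  0.0372  0.0002] tool shift after turn [-0.0395 -0.0375 -0.0002] F [ 0.21 -3.85  0.29] t 29.1167 q6 1.52
0.91 [154.1, 156.7, 257.1, 235.0]
rect mm [612.2  42. ] [89.4 70.7] 89.3
pos [ 0.6124 -0.0031  0.0736] tilt [-0.06  0.09  0.  ] curyaw 0.51 az 0.01 d [-0.0399  0.0371  0.0002] tool shift after turn [-0.0395 -0.0374 -0.0002] F [ 0.47 -3.91 -0.42] t 29.2167 q6 1.52
0.63 [151.6, 157.6, 254.6, 235.2]
rect mm [611.9  43.2] [90.3 71.2] 89.2
```

>>> {"name": "drive_tool", "arguments": {
  "rows": [
    [0, 0, 0, 0, -0.0003, 0, 0],
    [0, 0, 0, 0, 0, 0, 0],
    [0, 0, 0, 0, 0, 0, 0],
    [0, 0, 0, 0, 0, 0, 0],
    [0, 0, 0, 0, 0, 0, 0],
    [0, 0, 0, 0, 0, 0, 0]
  ]
}}

```text
time: 29.82
tool_pos: [0.6123, -0.0027, 0.0736]
tcp_rot: [-3.14, -0.014, 0.003]
wrist_force: [0.4, -4.2, -0.8]
width: 0.146
grip_force: 79.4
```

>>> {"name": "drive_tool", "arguments": {
  "rows": [
    [0, 0, 0, 0, 0, 0, 0],
    [0, 0, 0, 0, 0.002, 0, 0],
    [0, 0, 0, 0, 0.004, 0, 0],
    [0, 0, 0, 0, 0.006, 0, 0],
    [0, 0, 0, 0, 0.006, 0, 0],
    [0, 0, 0, 0, 0, 0, 0]
  ]
}}

```text
time: 30.32
tool_pos: [0.6125, -0.0215, 0.0735]
tcp_rot: [-3.14, -0.012, 0.003]
wrist_force: [-0.4, 0.5, -1.1]
width: 0.145
grip_force: 79.3
```

```bash
for i in 1 2 3; do python3 look.py b9.png; done; python3 - <<'E'
from h import *
s=status.read_state();p=read_camera("wrist");T=wristT(p,s)
g=cv2.cvtColor(p["color"],cv2.COLOR_RGB2GRAY)
for y in(.01,.03,.05,.07):
    xs=np.arange(.640,.656,.001);uv=proj(p,[[x,y,.018] for x in xs],T)
    print(y,[int(cv2.getRectSubPix(g,(1,1),tuple(map(float,q)))[0,0]) for q in uv])
for x in(.58,.60,.62,.63):
    ys=np.arange(.08,.094,.001);uv=proj(p,[[x,y,.018] for y in ys],T)
    print(x,[int(cv2.getRectSubPix(g,(1,1),tuple(map(float,q)))[0,0]) for q in uv])
E
```

```text
pos [ 0.6125 -0.0215  0.0735] tilt [-0.08  0.1   0.  ] curyaw 0.45 az -0.05 d [-0.04    0.0555  0.0003] tool shift after turn [-0.0395 -0.0559 -0.0003] F [-0.43  0.47 -1.11] t 30.3167 q6 1.49
0.78 [131.6, 159.1, 234.2, 235.6]
rect mm [612.   42.1] [71.  91.4] 0.5
pos [ 0.6125 -0.0209  0.0735] tilt [-0.1  0.1  0. ] curyaw 0.45 az -0.05 d [-0.04    0.0549  0.0003] tool shift after turn [-0.0395 -0.0552 -0.0003] F [-0.02  0.93  0.23] t 30.4167 q6 1.49
0.9 [132.8, 157.3, 235.0, 236.7]
rect mm [612.7  41.9] [70.8 90.2] 0.2
pos [ 0.6125 -0.0206  0.0735] tilt [-0.09  0.1   0.  ] curyaw 0.48 az -0.02 d [-0.04    0.0546  0.0003] tool shift after turn [-0.0395 -0.0549 -0.0003] F [ 0.6   0.2  -0.06] t 30.5167 q6 1.49
0.68 [130.7, 159.7, 237.0, 236.0]
rect mm [612.7  41.9] [70.7 90.2] 0.2
0.01 [172, 172, 172, 173, 172, 173, 165, 126, 125, 127, 126, 126, 123, 124, 124, 127, 130]
0.03 [173, 175, 176, 177, 177, 176, 166, 136, 126, 126, 124, 123, 124, 176, 234, 238, 238]
0.05 [249, 249, 249, 249, 248, 248, 236, 229, 234, 234, 235, 232, 231, 231, 235, 235, 232]
0.07 [248, 248, 248, 249, 248, 248, 247, 230, 229, 229, 230, 228, 228, 228, 230, 230, 228]
0.58 [248, 248, 248, 248, 248, 248, 245, 200, 120, 146, 207, 225, 226, 225]
0.6 [249, 249, 248, 248, 248, 248, 245, 199, 110, 114, 190, 224, 226, 226]
0.62 [249, 249, 248, 249, 248, 248, 247, 207, 112, 104, 187, 220, 227, 225]
0.63 [248, 248, 249, 249, 248, 248, 247, 221, 129, 112, 187, 224, 228, 225]
```

Both edges adjoin their bars in the image profiles: ceramic yaw 0.2–0.5° (the plate itself is about 0.4°), with no gap. I lift off and carry the tool back over the holder.

>>> {"name": "drive_tool", "arguments": {
  "rows": [
    [0, 0, 0, 0, 0.004, 0, 0],
    [0, 0, 0, 0, 0, -0.02, 0],
    [0, 0, 0, 0, 0, -0.033, 0],
    [0, 0, 0, 0, 0, -0.034, 0],
    [0, 0, 0, -0.0162, 0.0325, 0, 0],
    [0, 0, 0, -0.0162, 0.0325, 0, 0],
    [0, 0, 0, -0.0162, 0.0325, 0, 0],
    [0, 0, 0, -0.0162, 0.0325, 0, 0]
  ]
}}

```text
time: 31.33
tool_pos: [0.5485, -0.1564, 0.1611]
tcp_rot: [-3.141, -0.016, 0.001]
wrist_force: [0.2, 0.5, 0.4]
width: 0.149
grip_force: 79.3
```

>>> {"name": "drive_tool", "arguments": {
  "rows": [
    [0, 0, 0, -0.0162, 0.0325, 0, 0],
    [0, 0, 0, -0.0162, 0.0325, 0, 0],
    [0, 0, 0, -0.0162, 0.0325, 0, 0],
    [0, 0, 0, -0.0162, 0.0325, 0, 0],
    [0, 0, -6.3, 0, 0, 0, 0],
    [0, 0, -6.3, 0, 0, 0, 0],
    [0, 0, -6.3, 0, 0, 0, 0],
    [0, 0, -6.3, 0, 0, 0, 0]
  ]
}}

```text
time: 32.0
tool_pos: [0.485, -0.2865, 0.1605]
tcp_rot: [-3.06, -0.705, 0.002]
wrist_force: [-0.2, 0.1, -1.4]
width: 0.147
grip_force: 79.3
```

>>> {"name": "drive_tool", "arguments": {
  "rows": [
    [0, 0, -6.3, 0, 0, 0, 0],
    [0, 0, -6.3, 0, 0, 0, 0],
    [0, 0, 0, 0, 0, 0, 0],
    [0, 0, 0, 0, 0, 0, 0]
  ]
}}

```text
time: 32.33
tool_pos: [0.4853, -0.286, 0.1605]
tcp_rot: [-2.968, -1.026, 0.002]
wrist_force: [-0.3, 0.1, -0.1]
width: 0.149
grip_force: 79.3
```

```bash
python3 - <<'E'
from h import *
to([.4851,-.2862,.160],38.3)
s=status.read_state();p=read_camera("wrist");T=wristT(p,s)
np.savez("w9.npz",T=T,**{k:np.array(p[k]) for k in("color","intrinsics","D")})
for d in masks_of(p,"nudger")[:2]: print(round(d["score"],2),d["bbox"])
g=cv2.cvtColor(p["color"],cv2.COLOR_RGB2GRAY).astype(int)
b=cv2.cvtColor(cv2.imread("pics/w5.png"),cv2.COLOR_BGR2GRAY);b=cv2.resize(b,(512,384),interpolation=cv2.INTER_AREA).astype(int)
for r in range(188,216,2): print(r,g[r,244:270].tolist(),"|",b[r,248:266].tolist())
print(proj(p,[s["tool_pos"]-[0,0,.0608]],T),proj(p,[[.4851,-.2862,.045]],T))
t=cv2.cvtColor(read_camera("top")["color"],cv2.COLOR_RGB2GRAY)
E
```

```text
pos [ 0.4853 -0.286   0.1605] tilt [-0.11  0.04  0.  ] curyaw 38.13 az -0.17 d [-0.0002 -0.0002 -0.0005] tool shift after turn [-0.0003  0.0001  0.0005] F [-0.32  0.14 -0.11] t 32.3333 q6 0.33
0.76 [194.7, 231.1, 220.9, 273.1]
0.68 [247.2, 191.7, 271.0, 259.3]
188 [230, 230, 229, 229, 229, 229, 228, 229, 224, 206, 177, 165, 161, 160, 160, 169, 178, 205, 224, 227, 225, 227, 227, 227, 226, 226] | [122, 118, 120, 120, 120, 120, 125, 141, 186, 210, 215, 214, 214, 214, 214, 213, 208, 207]
190 [230, 228, 229, 228, 229, 229, 227, 227, 228, 228, 228, 226, 226, 222, 225, 226, 226, 227, 226, 226, 225, 227, 225, 225, 226, 226] | [3, 9, 6, 6, 8, 6, 7, 10, 15, 18, 19, 17, 10, 10, 14, 10, 8, 9]
192 [229, 228, 228, 229, 228, 228, 228, 227, 228, 222, 205, 179, 179, 177, 179, 182, 194, 221, 226, 226, 226, 225, 226, 225, 224, 224] | [1, 5, 4, 2, 12, 29, 56, 84, 103, 105, 105, 90, 59, 27, 11, 8, 3, 4]
194 [229, 228, 228, 227, 227, 228, 227, 228, 213, 173, 164, 159, 155, 152, 152, 158, 165, 175, 201, 224, 228, 225, 225, 224, 225, 225] | [5, 5, 3, 15, 52, 97, 104, 85, 100, 104, 102, 107, 106, 86, 50, 15,
[... 1246 characters left out ...]
, 17, 18, 17, 23, 18, 18, 17, 16, 21, 35, 75, 105] | [7, 10, 11, 12, 3, 7, 5, 8, 9, 10, 12, 14, 12, 10, 10, 11, 8, 8]
210 [49, 82, 31, 17, 17, 21, 16, 19, 16, 19, 19, 22, 23, 21, 17, 23, 21, 15, 14, 15, 19, 16, 19, 35, 84, 125] | [12, 8, 8, 11, 10, 7, 8, 9, 13, 10, 8, 11, 6, 10, 11, 9, 9, 12]
212 [66, 101, 32, 16, 16, 19, 15, 18, 16, 16, 17, 12, 18, 19, 14, 19, 15, 18, 19, 16, 13, 14, 19, 29, 90, 144] | [12, 9, 10, 8, 10, 12, 7, 5, 10, 9, 7, 9, 7, 7, 6, 9, 10, 12]
214 [99, 84, 29, 20, 16, 19, 16, 14, 18, 12, 18, 14, 18, 21, 17, 16, 14, 14, 15, 16, 18, 13, 17, 25, 76, 126] | [9, 11, 13, 10, 5, 3, 6, 9, 10, 9, 11, 7, 7, 8, 9, 7, 8, 4]
[[255.56273127 195.84188106]] [[255.79520183 181.88441786]]
```

The tip sits in the gripper as it did before (within about 0.3 px), so I lower it into the hole.

>>> {"name": "drive_tool", "arguments": {
  "rows": [
    [0, 0, 0, -0.0003, 0, 0.02, 0],
    [0, 0, 0, 0, 0, 0.02, 0],
    [0, 0, 0, 0, 0, 0.006, 0],
    [0, 0, 0, 0, 0, 0, 0],
    [0, 0, 0, 0, 0, 0, 0],
    [0, 0, 0, 0, 0, 0, 0]
  ]
}}

```text
time: 32.98
tool_pos: [0.4858, -0.2865, 0.1156]
tcp_rot: [-2.968, -1.03, 0.0]
wrist_force: [0.1, 0.1, -0.0]
width: 0.15
grip_force: 79.3
```

>>> {"name": "drive_tool", "arguments": {
  "rows": [
    [0, 0, 0, 0, 0, 0.003, 0],
    [0, 0, 0, 0, 0, 0.003, 0],
    [0, 0, 0, 0, 0, 0.003, 0],
    [0, 0, 0, 0, 0, 0.003, 0],
    [0, 0, 0, 0, 0, 0.003, 0]
  ]
}}

```text
time: 33.4
tool_pos: [0.485, -0.286, 0.0992]
tcp_rot: [-2.966, -1.03, 0.002]
wrist_force: [-0.7, 0.6, 0.2]
width: 0.15
grip_force: 79.3
```

>>> {"name": "drive_tool", "arguments": {
  "rows": [
    [0, 0, 0, 0, 0, 0.006, 0],
    [0, 0, 0, 0, 0, 0.006, 0],
    [0, 0, 0, 0, 0, 0.006, 0],
    [0, 0, 0, 0, 0, 0.005, 0],
    [0, 0, 0, 0, 0, 0.004, 0],
    [0, 0, 0, 0, 0, 0.002, 0],
    [0, 0, 0, 0, 0, 0, 0]
  ]
}}

```text
time: 33.98
tool_pos: [0.4846, -0.2857, 0.0697]
tcp_rot: [-2.965, -1.03, 0.003]
wrist_force: [0.1, -0.4, -0.5]
width: 0.149
grip_force: 79.3
```

```bash
python3 -c "
from h import *
to([.4851,-.2862,.0685],38.3)"
```

```text
pos [ 0.4846 -0.2857  0.0697] tilt [-0.18  0.06  0.  ] curyaw 38.31 az 0.01 d [ 0.0005 -0.0005 -0.0012] tool shift after turn [0.0001 0.0007 0.0012] F [ 0.1  -0.41 -0.54] t 33.9833 q6 0.33
```

>>> {"name": "drive_tool", "arguments": {
  "rows": [
    [0, 0, 0, 0, 0, 0.001, 0],
    [0, 0, 0, 0, 0, 0, 0.25],
    [0, 0, 0, 0, 0, 0, 0.4],
    [0, 0, 0, 0, 0, 0, 0.7],
    [0, 0, 0, 0, 0, 0, 1],
    [0, 0, 0, 0, 0, 0, 1],
    [0, 0, 0, 0, 0, 0, 1],
    [0, 0, 0, 0, 0, 0, 1]
  ],
  "force": 20
}}

```text
time: 34.65
tool_pos: [0.485, -0.286, 0.0696]
tcp_rot: [-2.966, -1.03, 0.002]
wrist_force: [-0.8, 0.6, 0.1]
width: 0.999
grip_force: 0.0
```

>>> {"name": "drive_tool", "arguments": {
  "rows": [
    [0, 0, 0, 0, 0, -0.015, 1],
    [0, 0, 0, 0, 0, -0.03, 1],
    [0, 0, 0, 0, 0, -0.035, 1],
    [0, 0, 0, 0, 0, -0.035, 1],
    [0, 0, 0, -0.03, 0, 0, 1],
    [0, 0, 0, 0, 0, 0, 1],
    [0, 0, 0, 0, 0, 0, 1]
  ]
}}

```text
time: 35.23
tool_pos: [0.4613, -0.3054, 0.1852]
tcp_rot: [-2.968, -1.028, 0.001]
wrist_force: [-0.6, 0.2, -0.0]
width: 0.999
grip_force: 0.0
```

```bash
python3 - <<'E'
from h import *
s=status.read_state();print(s["tool_pos"],s["wrist_force"],s["width"],s["time"])
p=read_camera("wrist");T=wristT(p,s)
for n in("nudger","tool_holder"):
    for d in masks_of(p,n)[:2]: print(n,round(d["score"],2),d["bbox"])
print("cap exp",proj(p,[[.4851,-.2862,.109]],T))
g=cv2.cvtColor(p["color"],cv2.COLOR_RGB2GRAY);c=proj(p,[[.4851,-.2862,.109]],T)[0];u,v=np.int32(c-22)
k=np.argwhere(g[v:v+44,u:u+44]>200);print("bright centroid",k.mean(0)[::-1]+[u,v] if len(k) else None,len(k))
p=read_camera("top")
for d in masks_of(p,"substrate")[:1]:
    c=max(cv2.findContours(d["mask"].astype(np.uint8),0,1)[0],key=cv2.contourArea)
    print("sub top",d["score"],cv2.minAreaRect((pix2z(p,c[:,0],.018)[:,:2]*1000).astype(np.float32)))
E
```

```text
[ 0.46126216 -0.30538094  0.1851907 ] [-0.55826521  0.16603892 -0.04075385] 0.9989774108074166 35.2333
nudger 0.88 [189.8, 201.7, 225.1, 266.9]
nudger 0.72 [250.9, 145.2, 264.8, 168.9]
tool_holder 0.9 [221.9, 113.5, 295.3, 187.1]
cap exp [[255.18046031 160.17400747]]
bright centroid [251.77248677 159.85185185] 378
sub top 0.93 ((613.3552856445312, 42.92426681518555), (83.41571807861328, 70.81092071533203), 89.9128189086914)
```

```bash
python3 -c "
from workcell import workorder
print(workorder.finish_job())"
```

```text
the job is handed in; nothing more can be done
None
```

The job is handed in at about 35 s of the 72 s. The ceramic was pressed at about 4 N by the wrist reading against the far bar, then the left bar. It measured square to both with no visible gap, and the nudger is back in its holder and released. The hand-in gave no verdict, so I don't know how it was judged.

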